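Fit the spare circuit card into the card cage

ROBOT

A 6-joint arm with a two-finger parallel gripper is mounted at the origin on the work surface. World frame = base frame: x ahead of the robot, y to its left, z up, the work surface at z = 0. Lengths are in mm, angles in rad, forces in N, time in s.
With the tool pointing down it reaches from about 275 to 1000 mm from the base axis. Payload 8.4 kg.
Tool frame: the origin (TCP) lies at the centre of the arm's flange, where the gripper is bolted on; the fingertips stand 173 mm ahead of it and the grasp point (between the pads) lies 155 mm ahead of it (tcp_to_tips is the distance from the TCP to the fingertips, in mm); z points along the fingers, x is the direction in which the jaws open and shut, and the axes are right-handed (so a half turn about z gives the same grasp; the last joint's range is limited). The gripper opens to 85 mm and grips with 20 to 120 N. Pads are 22 mm wide; open, the fingers measure 114 mm over their backs; the gripper's body (76 mm by 85 mm) begins 54 mm behind the grasp point. The pads swing forward as they close: fully open they stand 13 mm farther back than shut.
Start: joints at [1.342, 0.353, 1.633, -0, 1.155, -0.002], TCP at [140.536, 608.998, 404.681] pointing down, gripper open.
Joint ranges: [-2.63, 2.63], [-0.92, 2.1], [0.06, 2.66], [-1.3, 4.44], [0, 2.69], [-3.02, 3.02]. Speed limits (rad/s): [2.22, 2.22, 2.79, 3.14, 3.14, 3.14].

INTERFACE

Orientations are given as [roll, pitch, yaw] about the fixed x, y, z axes, in that order (R = Rz(yaw) Ry(pitch) Rx(roll)).
In Python, from rig import sense, grab_frame, camera_info, sign_off, tcp_to_tips gives the robot as it stands.
- The arm moves only by the shell command python3 -m creep 'ROWS' [FORCE]. ROWS is text: rows parted by semicolons, each of 5 numbers parted by spaces: the opening in per cent of the stroke, from 0 (shut) to 100 (fully open), then the shift along the tool's x, y, z in cm, then the turn about the tool's z in degrees. In form: fingers tx ty tz roll; .... A call has 1 to 20 rows; each row is the pose to reach, as a shift and turn from the pose measured when the call began, along the tool's axes at that moment; what a row does not reach only later rows make up. A row lasts 1/10 s, in which the tool goes at most 50 mm and 8.59 degrees, less where a joint would pass 70% of its speed; a pose out of reach is approached as far as the arm can. A call with a gripper value outside its range is refused whole. The fingers move at their own pace and stop on an object; FORCE is the grip in N (left out, the last holds). Time passes only in rows, so rows that repeat a pose let the fingers close. It gives the time, the measured TCP pose, the force and the opening at its end, in the units of the state.
- sense(): the state, without advancing time (a new reading comes with each control period).
- grab_frame(name): name is "side" or "top" or "wrist"; returns (picture, depth): 480x640x3 uint8, blue, green, red; 480x640 float32, mm along the optical axis (not along the pixel's ray), 0 where there is no reading.
- camera_info(name): a dict with "vertical_fov" (degrees; the focal length in pixels is half the picture's height over the tangent of half this angle, whatever the lens; pixels are square), "cx", "cy" (the principal point, pixels), "world_to_cam" (4x4, takes a point from world to camera coordinates). Camera axes: x right, y down, z forward; pixel columns grow to the right and rows downward; lengths in mm; the calibration is good to about 2 mm. The wrist camera is an equidistant fisheye: a pixel r from the principal point sees the ray r / f radians off the axis. A picture is of the moment at which its call begins: read the wrist's pose just before it. camera_info takes no time and is no camera call; for the wrist camera it gives the pose at the moment of the call.
- sign_off(): hands the job in, once; it reports no verdict.
The state is a dict: "clock": time; "qpos": joint angles; "qvel": joint speeds; "joint_efforts": joint torques, N m; "eef_pos": TCP position; "tcp_rot": TCP orientation; "contact_force": force on the tool from outside, world axes, zero at the start; "wrist_torque": the same for the moment, N m; "opening": opening from 0.0 (shut) to 1.0 (fully open).
Only numpy, scipy, OpenCV 4.12 (cv2) and the standard library are available. Lean on these libraries where they do the work, as an engineer would, in place of code of your own. Each camera call takes 0.05 s, during which the arm holds its last target.

TASK

A spare circuit card lies flat on a riser. Stand it on the leaning stand with its connector edge down in the gutter and let go of it there, then take it again by its handle bar, slide it upright down the guides of the free slot in the card cage and press it fully home into its connector, either way round, firmly but without ramming it. Leave it there and do not disturb the other things on the bench.

Things in the scene. Friction and masses are not known exactly. Their poses are not given: they have to be found in the camera images.
- card_center (a point): Centre of the loose green circuit card (half-way through its thickness). Board 64 mm wide (own x), 5 mm thick (own z), 100 mm long (own y): the rounded connector edge is 50 mm away at -y, the underside of the handle bar 50 mm away at +y. At the start the card lies flat, +z (chip face) up, on the riser; it can be pinched across its 64 mm width.
- card_bar (a point): Centre of the card's aluminium handle bar, 57 mm in +y from card_center, same axes: 84 mm (x) by 14 mm (y) by 12 mm (z, 3.5 mm proud of each board face). It can be pinched across its 12 mm.
- card: The whole card, about 0.22 kg; origin on the back face, 2.5 mm below card_center, same axes. Its centre of mass lies about 10 mm from card_center towards the bar. Chips stand 3 mm off the +z face within 21 mm of the middle line.
- riser: Grey riser under the card at the start, fixed; origin under its middle, top 40 mm up. 36 mm wide (own x, along the card's width) and 70 mm long, on a foot 60 x 90 x 8 mm: the card's long edges overhang by about 14 mm each.
- gutter (a point): Leaning stand (grey, fixed): middle of its gutter floor, 8 mm above the bench. The gutter runs along own x, 100 mm long, open ends, 12 mm wide at the floor; a lip on the -y side rises 14 mm. The back plate on the +y side starts 6 mm from here. A card set in the gutter leans back on the plate, bar uppermost and free, its upper end towards +y.
- stand: The stand itself: foot 110 x 110 x 8 mm, same axes as gutter, origin on the bench. Its back plate leans 20 degrees off vertical towards +y; it is 36 mm wide (x) and 78 mm long up the slope (lowest 14 mm: 100 mm wide), so the card's long edges stay free beside it.
- socket_floor (a point): The free slot of the card cage: middle of its connector's floor, 10 mm above the bench, where the card's connector edge stands when home (card centre then 50 mm above this point). z up, x from guide to guide, y square to the card's plane.
- socket: The free slot's connector, fixed, axes as socket_floor. Two sprung contact jaws, 3 mm apart, reach 13 mm above its floor: a card just let go rests about 9 mm too high. Roughly 6 to 15 N downwards presses it between them to the floor; friction then keeps it. Over 60 N would damage it.
- cage: Card cage (aluminium, fixed), origin under its middle, axes as socket_floor: three slots 56 mm apart along y, two hold fitted cards whose bars reach 124 mm above the bench, as this one's when home. Vertical black guides, 7 mm wide in y; channel floors 67 mm apart in x, lips 51 mm apart. Guides flare over their top 10 mm and end 106 mm above the bench, as do the side plates.
- screwdriver: Bystander, loose: black-handled screwdriver lying on the bench, 170 mm long; origin under its middle, z up. Leave alone.
- spool: Bystander, loose: grey wire spool, 48 mm across, 36 mm high, standing on its flange; origin under its middle, z up. Leave alone.
- junction_box: Bystander, loose: black connector box 55 x 85 x 32 mm; origin under its middle, z up. Leave alone.
- jar: Bystander, loose: small closed jar, 48 mm across, 60 mm high; origin under its middle, z up. Leave alone.
- plug_block: Bystander, loose: grey block 30 x 50 x 20 mm; origin under its middle, z up. Leave alone.
Mind the look-alikes: they are no part of the job. What is shaped like the card but brown or orange is not meant.

How it is judged (in metres and radians):
On the way:
1. the card stands on the leaning stand, connector edge in the gutter, let go (contact force between the fingers and card below 0.05 N and angle between card_center's own y axis and vertical below 0.65 rad and z of card_center in the frame of gutter between 0.036 and 0.062 m and y of card_center in the frame of gutter between 0 and 0.045 m and x of card_center in the frame of gutter between -0.035 and 0.035 m and linear speed of card below 0.03 m/s), for 0.2 s.
At the end, for the whole second after the job is handed in: The card stands upright (within 0.06 rad), handle bar up, in the guides of the free slot, either way round, its connector edge within 3 mm of the connector floor and its centre within 4 mm sideways of the slot's middle, let go and at rest (z of card_center in the frame of socket_floor between 0.045 and 0.053 m and horizontal distance between card_center and socket_floor below 0.004 m and angle between card_center's own y axis and vertical below 0.06 rad and angle between the z axis of card_center and the y axis of socket_floor, either way round below 0.08 rad and linear speed of card below 0.02 m/s and contact force between the fingers and card below 0.05 N); the robot touches nothing.
It fails at once if another loose thing on the bench is shifted by more than 40 mm (distance of any of screwdriver, spool, junction_box, jar, plug_block from where it was at the start of the episode above 0.04 m).
It fails at once if the card is rammed or forced: over 60 N between it and the connector or the cage (contact force between card and socket above 60 N or contact force between card and cage above 60 N).
It also fails if it takes over 58 s, if anything falls off the work surface, if the arm or the gripper's body presses on something with over 40 N, if the wrist force passes 120 N, or if a joint passes its speed limit or range.

## Working session

There is one attempt and no reset: what is moved stays moved. The work goes in short steps, Python scripts to look and compute and a shell command to move; the robot and the scene stay as the last step left them, time stands still between calls to the robot, and variables do not carry over. Pictures are saved under pics/ and viewed, and the job is handed in when it is done.

```bash
ls; mkdir -p pics
python3 - <<'E'
from rig import *
import cv2,numpy as np
s=sense();print(s)
for n in ["side","top","wrist"]:
    im,d=grab_frame(n);cv2.imwrite(f"pics/{n}0.png",im);np.save(f"pics/{n}0d.npy",d)
    ci=camera_info(n);print(n,ci)
    np.save(f"pics/{n}0ci.npy",ci,allow_pickle=True)
print(tcp_to_tips)
E
```

```text
pics
{'clock': 0.0, 'qpos': array([ 1.34161052e+00,  3.53662841e-01,  1.63413962e+00, -1.25925180e-05,
        1.15519271e+00, -2.40571657e-03]), 'qvel': array([-0.00132323,  0.00096362, -0.00108805, -0.00045694, -0.00027968,
        0.00049875]), 'joint_efforts': array([ 9.62853337e-04, -6.05272722e+01, -3.42049778e+01,  1.12587929e-04,
        9.41046746e-03, -8.13602838e-06]), 'eef_pos': array([140.47783057, 608.76732479, 403.94998476]), 'tcp_rot': array([3.14158451e+00, 1.40253787e-03, 1.34402132e+00]), 'contact_force': array([-0.11851938,  0.40417147,  0.55378578]), 'wrist_torque': array([-0.00680868, -0.04145828, -0.05396546]), 'opening': 0.9997578380103438}
side {'vertical_fov': 48.45303677505684, 'cx': 319.3715507162121, 'cy': 242.82966103235628, 'world_to_cam': array([[ 9.60625551e-01, -2.76981932e-01,  2.18988730e-02,
        -5.24642334e+02],
       [-1.44544650e-01, -5.65505190e-01, -8.11979510e-01,
         1.74887379e+02],
       [ 2.37287580e-01,  7.76842899e-01, -5.83274991e-01,
         1.15654869e+03],
       [ 0.00000000e+00,  0.00000000e+00,  0.00000000e+00,
     
[... 231 characters left out ...]
02800e-01, -6.50353998e-03, -1.75809078e-01,
         5.64655924e+02],
       [ 1.75768845e-01,  6.31695047e-03, -9.84411199e-01,
         1.15489057e+03],
       [ 0.00000000e+00,  0.00000000e+00,  0.00000000e+00,
         1.00000000e+00]])}
wrist {'vertical_fov': 65.70646984690485, 'cx': 320.24124528848336, 'cy': 240.71303797539548, 'world_to_cam': array([[ 2.24975637e-01,  9.74361201e-01, -2.49252802e-03,
        -6.22761076e+02],
       [ 9.35129464e-01, -2.15197182e-01,  2.81465911e-01,
        -3.49984430e+01],
       [ 2.73713078e-01, -6.56538090e-02, -9.59567990e-01,
         3.81167296e+02],
       [ 0.00000000e+00,  0.00000000e+00,  0.00000000e+00,
         1.00000000e+00]])}
173.4
```

View pics/side0.png

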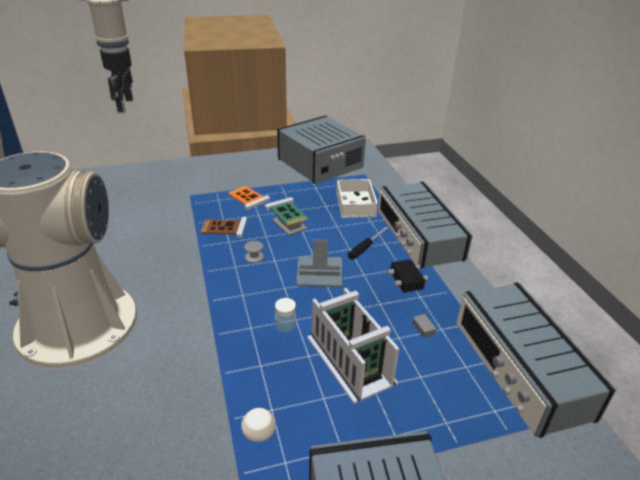

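View pics/top0.png

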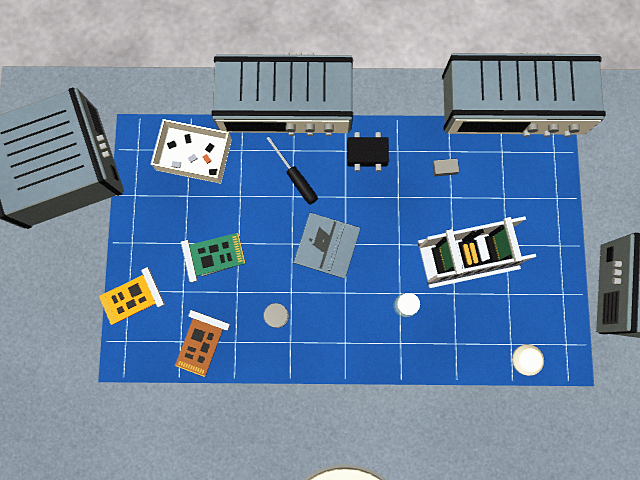

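View pics/wrist0.png

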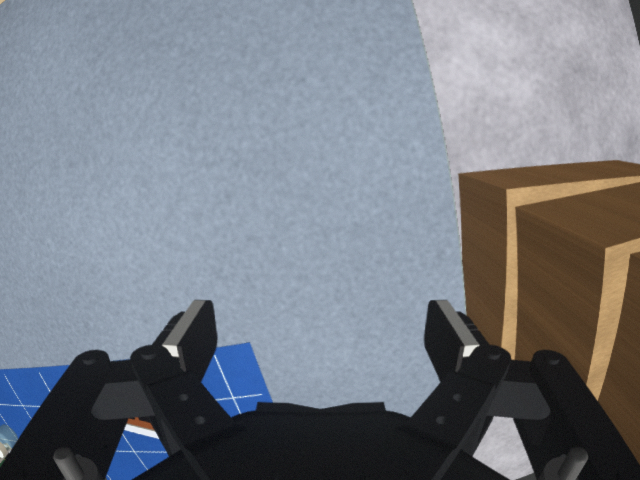

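```bash
cat > h.py <<'E'
import numpy as np,cv2
def K(ci): return 240/np.tan(np.radians(ci["vertical_fov"]/2))
def deproj(ci,u,v,d):
    f=K(ci); p=np.array([(u-ci["cx"])/f*d,(v-ci["cy"])/f*d,d])
    W=ci["world_to_cam"]; return W[:3,:3].T@(p-W[:3,3])
def ray_z(ci,u,v,z):
    f=K(ci);W=ci["world_to_cam"];R=W[:3,:3];o=-R.T@W[:3,3]
    r=R.T@np.array([(u-ci["cx"])/f,(v-ci["cy"])/f,1]); return o+r*(z-o[2])/r[2]
def proj(ci,P,fish=False):
    W=ci["world_to_cam"];c=(W[:3,:3]@np.atleast_2d(P).T).T+W[:3,3];f=K(ci)
    if fish:
        r=np.hypot(c[:,0],c[:,1]);th=np.arctan2(r,c[:,2]);k=f*th/r
        return np.c_[ci["cx"]+c[:,0]*k,ci["cy"]+c[:,1]*k]
    return np.c_[ci["cx"]+c[:,0]/c[:,2]*f,ci["cy"]+c[:,1]/c[:,2]*f]
def load(n): 
    return cv2.imread(f"pics/{n}.png"),np.load(f"pics/{n}d.npy"),np.load(f"pics/{n}ci.npy",allow_pickle=True).item()
def cloud(ci,d,fish=False):
    f=K(ci);v,u=np.mgrid[0:480,0:640].astype(float)
    x=(u-ci["cx"])/f;y=(v-ci["cy"])/f
    if fish:
        th=np.hypot(x,y)+1e-9;k=np.tan(th)/th;x,y=x*k,y*k
    p=np.dstack([x*d,y*d,d*1.0]);W=ci["world_to_cam"]
    q=(p-W[:3,3])@W[:3,:3]; q[d==0]=np.nan; return q
def crop(im,u0,v0,u1,v1,name,s):
    cv2.imwrite(f"pics/{name}.png",cv2.resize(im[v0:v1,u0:u1],None,fx=s,fy=s,interpolation=cv2.INTER_CUBIC))
E
python3 - <<'E'
from h import *
im,d,ci=load("top0")
crop(im,160,195,380,325,"c1",3.6); crop(im,400,190,560,310,"c2",5)
q=cloud(ci,d)
# heights map over area
z=q[...,2]
for (u,v) in [(215,256),(186,260),(128,298),(327,245),(340,262),(470,250)]: print(u,v,q[v,u].round(1))
h=np.clip(z,-5,140);cv2.imwrite("pics/z.png",cv2.applyColorMap((np.nan_to_num(h+5)/145*255).astype(np.uint8),cv2.COLORMAP_JET))
crop(cv2.imread("pics/z.png"),160,190,560,330,"z1",2)
E
```

```text
215 256 [525.  259.8  42.9]
186 260 [515.8 315.5  49.2]
128 298 [443.2 437.6  10.2]
327 245 [553.2  37.9  15.1]
340 262 [519.1  11.3  10.5]
470 250 [nan nan nan]
```

View pics/c1.png

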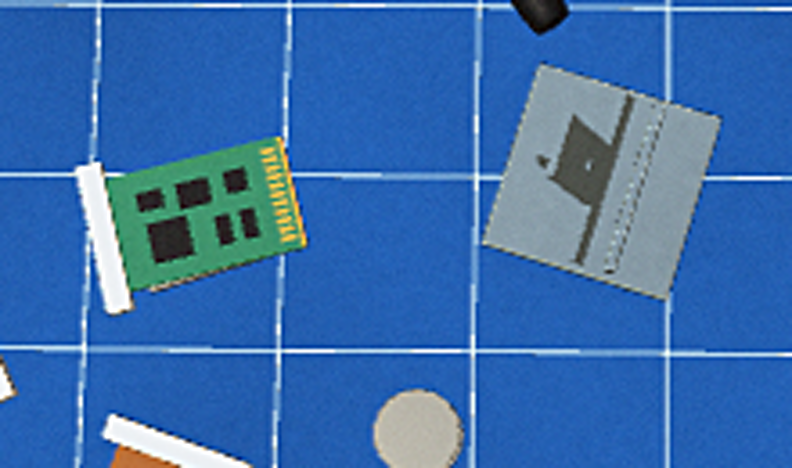

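View pics/c2.png

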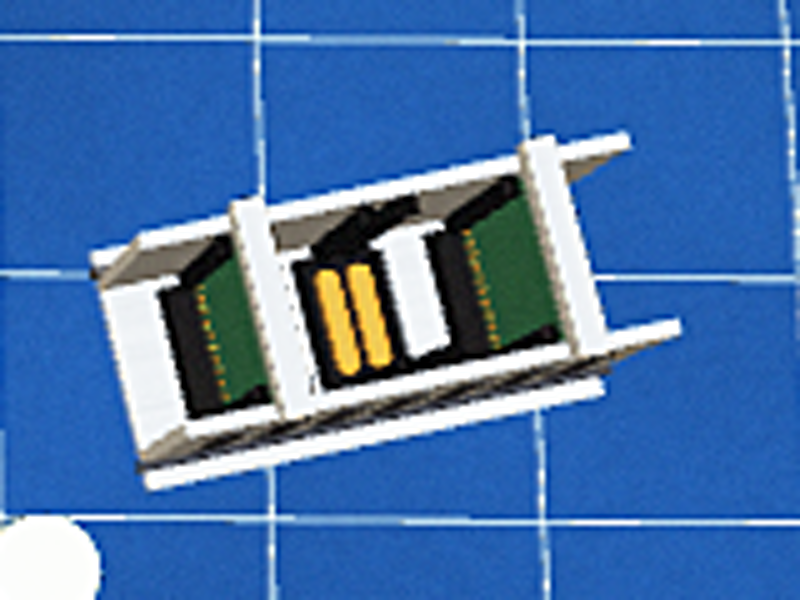

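View pics/z1.png

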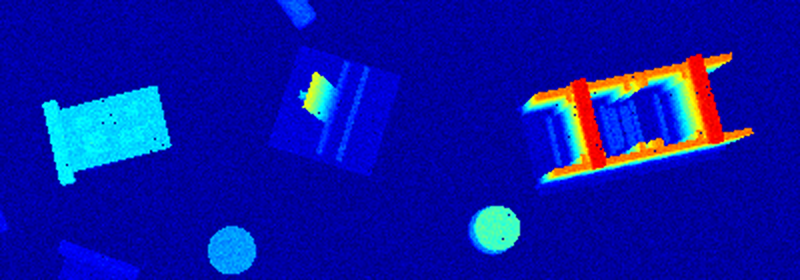

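```bash
cat > m1.py <<'E'
from h import *
im,d,ci=load("top0"); q=cloud(ci,d)
hsv=cv2.cvtColor(im,cv2.COLOR_BGR2HSV)
def rectat(mask,z):
    n,l,st,c=cv2.connectedComponentsWithStats(mask.astype(np.uint8)); i=1+np.argmax(st[1:,4])
    m=(l==i).astype(np.uint8); cs,_=cv2.findContours(cv2.resize(m,None,fx=1,fy=1),0,1)
    pts=np.argwhere(m); P=np.array([ray_z(ci,b,a,z)[:2] for a,b in pts],np.float32)
    r=cv2.minAreaRect(P); return r,P.mean(0),len(pts)
u,v=np.meshgrid(np.arange(640),np.arange(480))
def box(a,b,c,e): return (u>=a)&(u<c)&(v>=b)&(v<e)
Z=q[...,2]
print("card all",rectat(box(170,225,255,290)&(Z>30),45))
w=(hsv[...,1]<60)&(hsv[...,2]>180)
print("bar",rectat(box(175,225,215,290)&w&(Z>30),49))
print("foot",rectat(box(285,205,365,285)&(Z>4.5),8))
B=box(285,205,365,285)
for lo,hi in[(10,13),(13,18),(18,30),(30,50),(50,70),(70,90)]:
    m=B&(Z>lo)&(Z<hi); 
    if m.sum()>3: print(lo,hi,m.sum(),q[m].mean(0).round(1))
bars=(Z>116)&(Z<132)
for bx in [(435,215,462,290),(490,215,530,290)]:
    print("cagebar",rectat(box(*bx)&bars,124))
sd=(Z>100)&(Z<113)&box(410,200,540,295)
print("cage top",rectat(sd|(bars&box(410,200,540,295)),106))
E
python3 m1.py
```

```text
card all (((527.6880493164062, 262.6527099609375), (85.3216552734375, 114.43367767333984), 14.98513412475586), array([526.8084, 264.6873], dtype=float32), 1949)
bar (((515.2908325195312, 309.8514709472656), (83.06208801269531, 15.335793495178223), 14.985118865966797), array([515.3079, 310.9373], dtype=float32), 286)
foot (((553.7607421875, 37.97279357910156), (114.67813873291016, 114.46691131591797), 71.55264282226562), array([554.33167 ,  38.613968], dtype=float32), 2538)
10 13 273 [547.1  36.   11.1]
13 18 106 [553.6  36.6  15.6]
18 30 246 [552.2  29.5  21.8]
30 50 92 [557.7  49.6  40.7]
50 70 79 [559.9  52.8  60.3]
70 90 89 [561.5  60.   77.1]
cagebar (((525.32861328125, -196.0077362060547), (83.89530181884766, 13.505949974060059), 12.137112617492676), array([ 526.2344 , -196.04323], dtype=float32), 314)
cagebar (((548.9037475585938, -304.782958984375), (83.79955291748047, 15.062250137329102), 11.628915786743164), array([ 548.6702 , -305.23755], dtype=float32), 325)
cage top (((539.12158203125, -251.403076171875), (85.5458984375, 190.0423583984375), 12.212944030761719), array([ 538.7959 , -252.90062], dtype=float32), 1354)
```

```bash
cat > m2.py <<'E'
from h import *
import sys
def prof(n,c,yaw,fish=False):
    im,d,ci=load(n);q=cloud(ci,d,fish);
    a=np.radians(yaw);ex=np.array([np.cos(a),np.sin(a)]);ey=np.array([-ex[1],ex[0]])
    r=q[...,:2]-np.array(c);X=r@ex;Y=r@ey;Z=q[...,2]
    for lab,mk in [("side",(abs(X)>22)&(abs(X)<45)),("mid",abs(X)<14)]:
        print(lab)
        for y in range(-60,70,3):
            m=mk&(Y>=y)&(Y<y+3)
            if m.sum(): print(y+1.5,m.sum(),np.nanpercentile(Z[m],[10,50,90]).round(1))
prof("top0",(553.8,38.0),-18.45)
E
python3 m2.py
```

```text
side
-58.5 35 [-3.6  0.1  3.4]
-55.5 31 [-2.1  1.8  5.7]
-52.5 32 [ 2.7  7.1 11.8]
-49.5 34 [ 4.7  7.4 10.1]
-46.5 31 [ 4.5  7.  10.1]
-43.5 34 [4.5 7.2 9.2]
-40.5 32 [ 4.8  7.5 10.2]
-37.5 32 [ 3.5  6.3 10.5]
-34.5 34 [ 4.5  7.3 11.2]
-31.5 31 [ 4.   7.2 10.7]
-28.5 33 [3.  6.4 9.1]
-25.5 35 [5.  7.6 9.8]
-22.5 33 [ 5.6  9.  21.1]
-19.5 36 [16.6 20.2 23.8]
-16.5 30 [ 6.5 20.  23.4]
-13.5 31 [ 3.7  7.5 10.7]
-10.5 32 [ 4.1  6.8 11.8]
-7.5 33 [5.4 7.4 9.8]
-4.5 31 [ 5.1  7.2 10.6]
-1.5 38 [ 6.8 13.  18.4]
1.5 33 [15.6 19.8 22.3]
4.5 30 [15.  18.9 23.7]
7.5 31 [ 4.8  7.5 18. ]
10.5 30 [ 4.4  7.3 10. ]
13.5 29 [4.9 6.2 8.3]
16.5 30 [4.7 7.5 9.5]
19.5 23 [3.6 6.9 9.8]
22.5 29 [ 3.4  7.3 11.8]
25.5 26 [ 4.2  7.3 10.4]
28.5 23 [4.2 6.3 8.1]
31.5 23 [ 4.2  7.7 10.9]
34.5 33 [ 5.   7.2 10.3]
37.5 31 [ 3.9  7.3 10.4]
40.5 32 [ 4.8  7.  10.5]
43.5 34 [4.5 7.  9.3]
46.5 34 [ 3.8  7.9 10. ]
49.5 31 [ 3.6  7.2 10.8]
52.5 31 [ 4.5  7.  10. ]
55.5 24 [-1.8  4.5  7.7]
58.5 33 [-2.4 -0.1  2.3]
61.5 30 [-2.2  0.5  4.9]
64.5 32 [-4.3 -0.1  2.4]
67.5 32 [-4.6 -0.9  3.2]
70.5 30 [-2.5  0.1  3.8]
mid
-58.
[... 391 characters left out ...]
  7.2 10.4]
-10.5 17 [ 3.2  6.3 10.5]
-7.5 21 [ 4.1  6.2 10.8]
-4.5 20 [4.  6.3 9.2]
-1.5 21 [ 7.3 12.8 19.1]
1.5 23 [17.  21.  25.3]
4.5 24 [24.5 28.9 35.1]
7.5 24 [33.  37.4 41.7]
10.5 25 [42.  46.7 49.5]
13.5 25 [48.7 54.4 58.9]
16.5 25 [58.2 61.3 65.7]
19.5 29 [64.4 70.6 75.3]
22.5 27 [43.9 76.7 82.3]
25.5 23 [ 8.7 78.7 81.6]
28.5 13 [ 4.7 76.3 82. ]
31.5 11 [ 7.8 34.6 44.9]
34.5 19 [ 5.8  9.8 40.6]
37.5 15 [ 5.1  7.3 39.4]
40.5 19 [4.4 6.5 9.3]
43.5 19 [ 3.1  6.7 10.7]
46.5 21 [ 5.1  7.4 11. ]
49.5 18 [4.5 6.6 9.4]
52.5 20 [ 4.8  7.4 10. ]
55.5 16 [-1.7  4.5  7.3]
58.5 18 [-3.2 -0.9  1.8]
61.5 21 [-2.6  0.4  2.3]
64.5 20 [-3.5 -1.1  3.5]
67.5 18 [-2.7  0.3  1.6]
70.5 21 [-3.4 -1.1  1.2]
```

```bash
cat > calc.py <<'E'
from rig import sense
import numpy as np,sys
from scipy.spatial.transform import Rotation as Ro
def go(x,y,z,yawdeg):
    s=sense();R=Ro.from_euler('xyz',s["tcp_rot"]);yaw=np.degrees(s["tcp_rot"][2])
    t=R.inv().apply(np.array([x,y,z])-s["eef_pos"])/10
    roll=-((yawdeg-yaw+180)%360-180)
    print("clk %.2f pos %s rpy %s open %.3f F %s q %s"%(s["clock"],s["eef_pos"].round(1),np.degrees(s["tcp_rot"]).round(1),s["opening"],s["contact_force"].round(1),s["qpos"].round(2)))
    print("tx ty tz %s roll %.2f"%(t.round(2),roll))
if __name__=="__main__": go(*map(float,sys.argv[1:5]))
E
python3 calc.py 531.6 248.5 330 15
```

```text
clk 0.15 pos [140.5 608.8 404.2] rpy [-1.8e+02  1.0e-01  7.7e+01] open 1.001 F [ 0.3 -0.4  0.2] q [ 1.34  0.35  1.63  0.    1.16 -0.  ]
tx ty tz [-26.31  46.21   7.44] roll 62.00
```

```bash
python3 -m creep '100 -26.3 46.2 7.4 62;100 -26.3 46.2 7.4 62;100 -26.3 46.2 7.4 62;100 -26.3 46.2 7.4 62;100 -26.3 46.2 7.4 62;100 -26.3 46.2 7.4 62;100 -26.3 46.2 7.4 62;100 -26.3 46.2 7.4 62;100 -26.3 46.2 7.4 62;100 -26.3 46.2 7.4 62;100 -26.3 46.2 7.4 62;100 -26.3 46.2 7.4 62;100 -26.3 46.2 7.4 62;100 -26.3 46.2 7.4 62;100 -26.3 46.2 7.4 62' 30
cat > snap.py <<'E'
from h import *;from rig import *;import sys
for n in sys.argv[2:]:
    ci=camera_info(n);im,d=grab_frame(n);k=n+sys.argv[1]
    cv2.imwrite(f"pics/{k}.png",im);np.save(f"pics/{k}d.npy",d);np.save(f"pics/{k}ci.npy",ci,allow_pickle=True)
E
python3 snap.py 1 wrist; python3 calc.py 531.6 248.5 192 15
```

```text
clock: 1.65
eef_pos: [530.7, 249.5, 330.6]
tcp_rot: [3.141, 0.001, 0.263]
contact_force: [0.9, 0.4, -1.1]
opening: 1.0
clk 1.70 pos [530.8 249.5 330.6] rpy [180.    0.   15.1] open 0.998 F [ 0.6  1.3 -0. ] q [ 0.44  0.37  1.78 -0.    0.98  0.17]
tx ty tz [ 0.06  0.11 13.86] roll 0.10
```

View pics/wrist1.png

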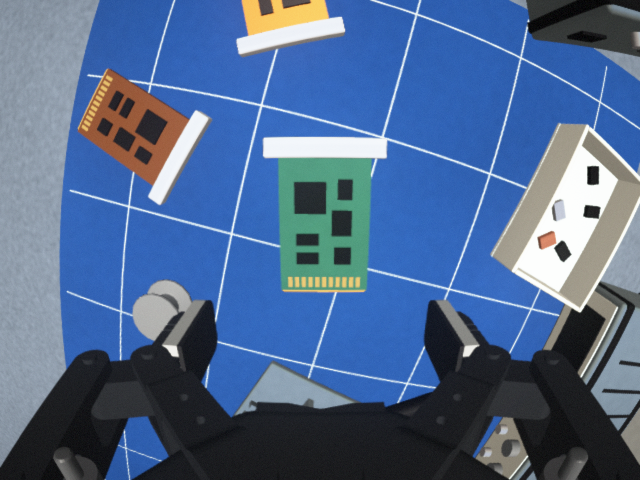

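```bash
cat > m3.py <<'E'
from h import *
im,d,ci=load("wrist1");q=cloud(ci,d,True);Z=q[...,2]
hsv=cv2.cvtColor(im,cv2.COLOR_BGR2HSV)
u,v=np.meshgrid(np.arange(640),np.arange(480));B=(u>255)&(u<395)&(v>125)&(v<300)
m=B&(Z>35)
P=q[m][:,:2].astype(np.float32);print(m.sum(),cv2.minAreaRect(P),np.median(Z[m]))
m2=m&(hsv[...,1]<60)&(hsv[...,2]>150);P=q[m2][:,:2].astype(np.float32);print(m2.sum(),cv2.minAreaRect(P),np.median(Z[m2]))
E
python3 m3.py
```

```text
14490 ((527.645263671875, 261.9219665527344), (83.6261215209961, 113.8519287109375), 15.082741737365723) 46.30405223171049
2532 ((527.39453125, 262.4134521484375), (83.5733871459961, 112.75189971923828), 14.900656700134277) 49.159450100860084
```

```bash
python3 -m creep '100 0.05 0.1 5 0;100 0.05 0.1 9 0;100 0.05 0.1 11.5 0;100 0.05 0.1 13.3 0;100 0.05 0.1 13.9 0;100 0.05 0.1 13.9 0;100 0.05 0.1 13.9 0'; python3 -m creep '60 0 0 0 0;60 0 0 0 0;60 0 0 0 0;60 0 0 0 0;60 0 0 0 0;60 0 0 0 0;60 0 0 0 0' 30;  python3 snap.py 2 wrist
```

```text
clock: 2.4
eef_pos: [531.7, 249.1, 192.6]
tcp_rot: [3.141, -0.001, 0.264]
contact_force: [0.6, 0.6, 0.9]
opening: 1.004
clock: 3.1
eef_pos: [532.3, 249.4, 194.1]
tcp_rot: [-3.142, -0.003, 0.264]
contact_force: [-1.3, 1.0, 6.1]
opening: 0.743
```

View pics/wrist2.png

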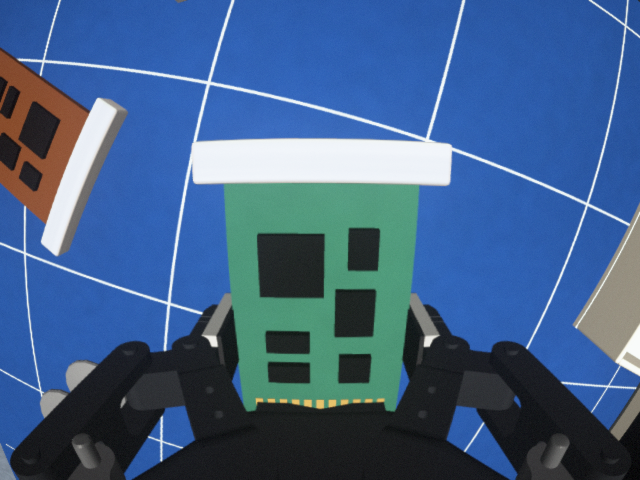

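```bash
python3 -m creep '60 0 0 -0.5 0;60 0 0 -1.5 0;60 0 0 -3 0;60 0 0 -5.5 0;60 0 0 -8 0;60 0 0 -10 0;60 0 0 -10 0;60 0 0 -10 0'; python3 snap.py 3 wrist top; python3 calc.py 540 30 290 -18.45
```

```text
clock: 3.95
eef_pos: [531.9, 249.3, 294.7]
tcp_rot: [-3.141, -0.004, 0.264]
contact_force: [0.2, -0.5, -2.1]
opening: 0.743
clk 4.05 pos [531.5 249.1 293.3] rpy [ 1.80e+02 -1.00e-01  1.51e+01] open 0.738 F [ 0.4 -0.5 -3.1] q [ 0.44  0.42  1.81 -0.    0.91  0.17]
tx ty tz [-4.89 21.38  0.32] roll 33.57
```

View pics/wrist3.png

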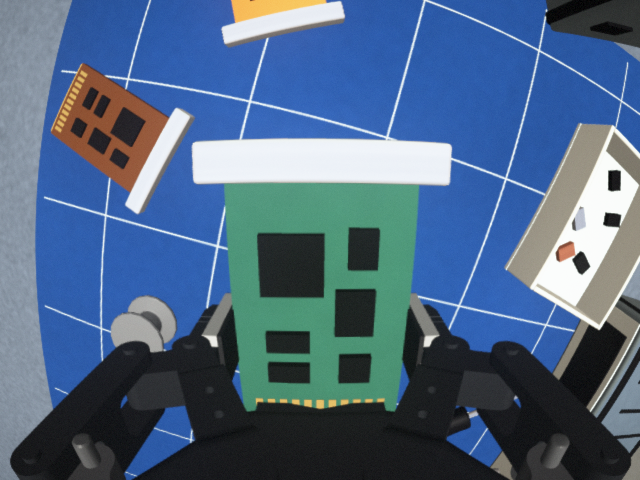

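```bash
python3 -m creep '60 0 0 4 0;60 0 0 7 0;60 0 0 8.5 0;60 0 0 9.3 0;60 0 0 9.7 0;60 0 0 9.9 0;60 0 0 9.9 0;60 0 0 9.9 0;85 0 0 9.9 0;85 0 0 9.9 0;85 0 0 9.9 0'; python3 calc.py 529.1 261 203 15
```

```text
clock: 5.15
eef_pos: [531.8, 249.2, 194.7]
tcp_rot: [3.141, -0.003, 0.264]
contact_force: [-0.3, -0.7, -0.7]
opening: 0.847
clk 5.15 pos [531.8 249.2 194.7] rpy [ 1.80e+02 -1.00e-01  1.51e+01] open 0.847 F [-0.3 -0.7 -0.7] q [ 0.44  0.57  1.85 -0.    0.72  0.17]
tx ty tz [ 0.05 -1.21 -0.83] roll 0.12
```

```bash
python3 -m creep '85 0 -0.6 -0.6 0;85 0 -1.2 -0.9 0;85 0 -1.2 -0.9 0;85 0 -1.2 -0.9 0;60 0 -1.2 -0.9 0;60 0 -1.2 -0.9 0;60 0 -1.2 -0.9 0;60 0 -1.2 -0.9 0;60 0 -1.2 -0.9 0' 30;python3 snap.py 4 wrist
```

```text
clock: 6.05
eef_pos: [528.6, 260.8, 203.9]
tcp_rot: [-3.141, -0.002, 0.264]
contact_force: [-1.2, 0.5, 5.4]
opening: 0.742
```

View pics/wrist4.png

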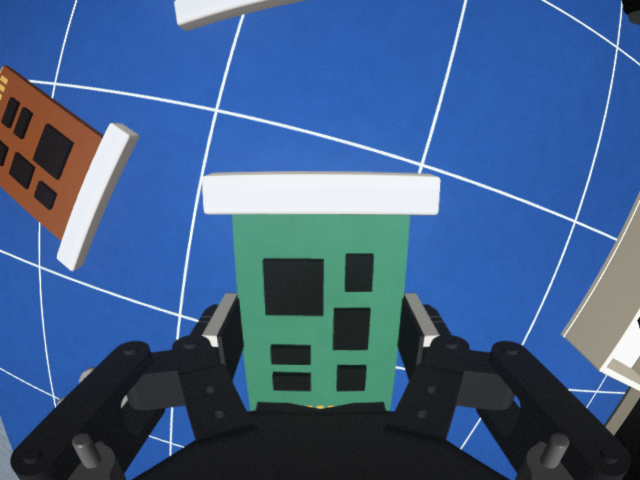

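```bash
python3 -m creep '60 0 0 -0.5 0;60 0 0 -2 0;60 0 0 -5 0;60 0 0 -8 0;60 0 0 -8 0;60 0 0 -8 0'; python3 calc.py 549.4 24.7 270 -18.45
```

```text
clock: 6.7
eef_pos: [528.5, 260.7, 285.1]
tcp_rot: [-3.141, -0.004, 0.264]
contact_force: [-0.3, -0.7, -2.2]
opening: 0.734
clk 6.70 pos [528.5 260.7 285.1] rpy [-180.    -0.2   15.1] open 0.734 F [-0.3 -0.7 -2.2] q [ 0.46  0.44  1.81 -0.    0.89  0.19]
tx ty tz [-4.14 23.33  1.48] roll 33.56
```

```bash
python3 -m creep '60 -0.5 2.5 0 3.5;60 -1 6 0 9;60 -1.5 9 0 13;60 -2 12 0 17;60 -2.5 15 0 21;60 -3.3 18 0 25;60 -3.8 21 0 29;60 -4.1 22.5 1 32;60 -4.1 23.3 1.5 33.6;60 -4.1 23.3 1.5 33.6;60 -4.1 23.3 1.5 33.6;60 -4.1 23.3 1.5 33.6'; python3 snap.py 5 side top wrist
python3 - <<'E'
import sys;sys.path.insert(0,'.')
from h import *
im,_,_=load("side5");crop(im,250,200,400,310,"s5",5)
im,_,_=load("top5");crop(im,260,170,400,290,"t5",5)
E
python3 calc.py 549.4 24.7 246 -18.45
```

```text
clock: 7.9
eef_pos: [549.8, 26.1, 269.8]
tcp_rot: [-3.139, -0.003, -0.321]
contact_force: [-0.5, -0.5, -1.7]
opening: 0.734
clk 8.05 pos [549.8  25.9 270. ] rpy [-179.8   -0.2  -18.4] open 0.739 F [ 0.3 -0.3 -1.9] q [0.04 0.41 1.91 0.   0.83 0.36]
tx ty tz [-0.01  0.13  2.4 ] roll 0.04
```

View pics/s5.png

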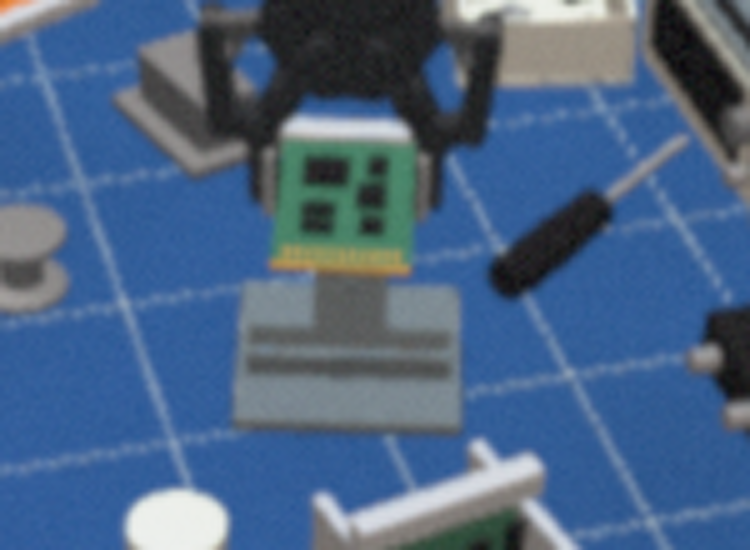

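View pics/wrist5.png

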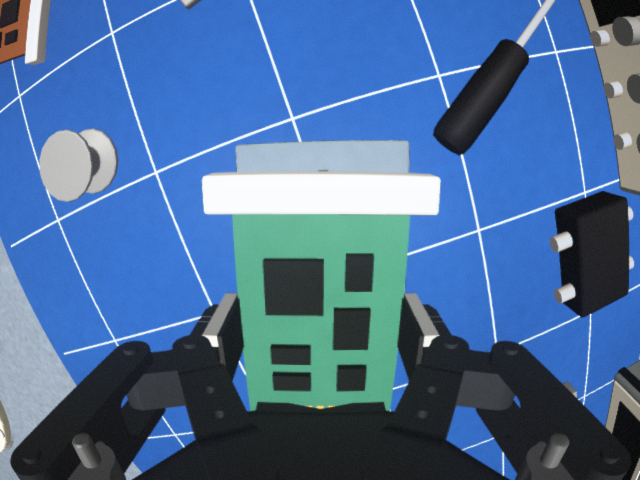

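```bash
python3 -m creep '60 0 0.1 1.2 0;60 0 0.1 2.3 0;60 0 0.1 2.7 0;60 0 0.1 3.1 0;60 0 0 3.5 0;60 0 -0.1 3.8 0;60 0 -0.2 4.1 0;60 0 -0.3 4.4 0;60 0 -0.3 4.4 0'; python3 snap.py 6 side wrist
python3 - <<'E'
import sys;sys.path.insert(0,'.')
from h import *
im,_,_=load("side6");crop(im,250,200,400,310,"s6",5)
E
python3 calc.py 549.4 24.7 246 -18.45
```

```text
clock: 8.95
eef_pos: [550.7, 28.1, 225.6]
tcp_rot: [-3.14, -0.003, -0.321]
contact_force: [-2.5, -6.8, 3.8]
opening: 0.734
clk 9.05 pos [550.6  28.1 225.7] rpy [-179.9   -0.2  -18.4] open 0.738 F [-0.9 -5.4  3. ] q [0.05 0.48 1.92 0.   0.74 0.37]
tx ty tz [-0.    0.36 -2.03] roll 0.05
```

View pics/s6.png

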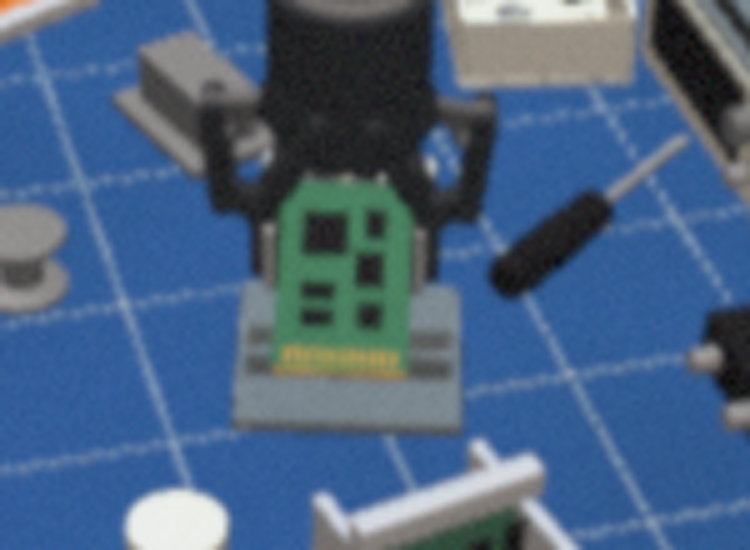

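View pics/wrist6.png

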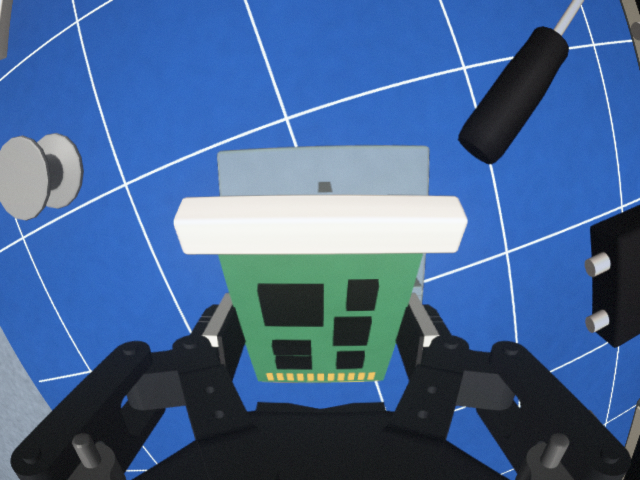

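```bash
cat > ang.py <<'E'
from h import *;import sys
G=np.array([550.9,29.2]);a=np.radians(-18.45);ex=np.array([np.cos(a),np.sin(a)]);ey=np.array([-ex[1],ex[0]])
for n in sys.argv[1:]:
    f=n.startswith("wrist");im,d,ci=load(n);q=cloud(ci,d,f)
    hsv=cv2.cvtColor(im,cv2.COLOR_BGR2HSV)
    m=(hsv[...,0]>60)&(hsv[...,0]<90)&(hsv[...,1]>80)&np.isfinite(q[...,2])
    m&=(abs((q[...,:2]-G)@ey)<90)&(abs((q[...,:2]-G)@ex)<50)
    m=cv2.erode(m.astype(np.uint8),np.ones((3,3)))>0
    p=q[m];X=(p[:,:2]-G)@ex;Y=(p[:,:2]-G)@ey;Z=p[:,2]
    for _ in range(3):
        c=np.c_[X,Y,Z].mean(0);u,s,vt=np.linalg.svd(np.c_[X,Y,Z]-c,full_matrices=False);nn=vt[2]*np.sign(vt[2][2])
        r=(np.c_[X,Y,Z]-c)@nn;k=abs(r)<2.5*r.std();X,Y,Z=X[k],Y[k],Z[k]
    print(n,len(X),"c",c.round(1),"n",nn.round(3),"theta %.1f"%np.degrees(np.arctan2(-nn[1],nn[2])),"ext y",np.percentile(Y,[1,99]).round(1),"z",np.percentile(Z,[1,99]).round(1))
E
python3 ang.py wrist6 side6
```

```text
wrist6 11900 c [-0.8  7.4 74.5] n [ 0.006 -0.472  0.881] theta 28.2 ext y [-39.2  32.7] z [49.3 88.3]
side6 403 c [-0.5 -1.4 69. ] n [-0.01  -0.469  0.883] theta 28.0 ext y [-35.6  34.6] z [50.2 88.4]
```

```bash
python3 -m creep '60 0 -0.1 0.2 0;60 0 -0.25 0.4 0;60 0 -0.36 0.5 0;60 0 -0.5 0.65 0;60 0 -0.65 0.75 0;60 0 -0.85 0.75 0;60 0 -1.05 0.7 0;60 0 -1.15 0.7 0;60 0 -1.15 0.7 0'; python3 snap.py 7 side wrist;python3 ang.py wrist7 side7
python3 calc.py 549.4 24.7 246 -18.45
```

```text
clock: 9.95
eef_pos: [553.4, 37.5, 218.1]
tcp_rot: [3.14, -0.001, -0.32]
contact_force: [-4.4, -13.3, 3.0]
opening: 0.735
wrist7 3328 c [-0.6 10.8 67.6] n [ 0.015 -0.715  0.699] theta 45.6 ext y [-23.   28.5] z [33.2 85.8]
side7 375 c [-0.1  6.9 62.2] n [ 0.014 -0.72   0.694] theta 46.1 ext y [-21.3  35.2] z [33.7 90.8]
clk 10.05 pos [553.3  37.5 218.1] rpy [179.9  -0.  -18.4] open 0.733 F [ -4.4 -12.7   3.9] q [ 0.07  0.49  1.92 -0.    0.73  0.39]
tx ty tz [ 0.03  1.34 -2.79] roll 0.08
```

View pics/wrist7.png

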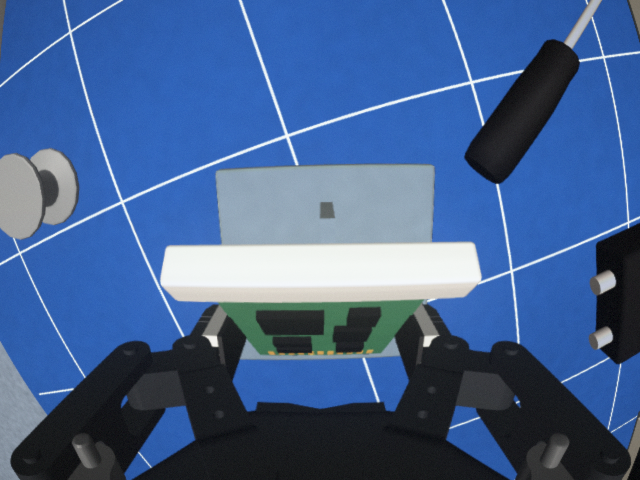

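```bash
cat > pose.py <<'E'
# card pose in gutter frame (y,z): theta from green plane, along-card position from bar
from h import *;import sys
from ang import G,ex,ey
def run(n):
    f=n.startswith("wrist");im,d,ci=load(n);q=cloud(ci,d,f);hsv=cv2.cvtColor(im,cv2.COLOR_BGR2HSV)
    X=(q[...,:2]-G)@ex;Y=(q[...,:2]-G)@ey;Z=q[...,2]
    near=(abs(X)<50)&(Y>-60)&(Y<110)&(Z>10)
    g=(hsv[...,0]>60)&(hsv[...,0]<90)&(hsv[...,1]>80)&near; g=cv2.erode(g.astype(np.uint8),np.ones((3,3)))>0
    A=np.c_[Y[g],Z[g]]
    th=None
    for _ in range(4):
        c=A.mean(0);w,v=np.linalg.eigh(np.cov((A-c).T));u=v[:,1]*np.sign(v[1,1]);nn=np.array([-u[1],u[0]])
        r=(A-c)@nn;A=A[abs(r)<2.2*r.std()]
    w=(hsv[...,1]<50)&(hsv[...,2]>150)&near&(Z>60)
    w=cv2.erode(w.astype(np.uint8),np.ones((3,3)))>0
    B=np.c_[Y[w],Z[w]];sb=(B-c)@u;nb=(B-c)@nn;xb=X[w]
    k=(nb>-16)&(nb<10);sb,nb,xb=sb[k],nb[k],xb[k]
    lo,hi=np.percentile(sb,[2,98])
    print(n,"theta %.1f"%np.degrees(np.arctan2(u[1],u[0])),"bar s range",lo.round(1),hi.round(1),"n",np.percentile(nb,[2,98]).round(1),"x",np.percentile(xb,[1,99]).round(1))
    top=c+u*hi-nn*2.8   # bar top midplane s=114
    for s in (0,50,57,107): print("  s",s,(top+u*(s-114)).round(1))
if __name__=="__main__":
    for n in sys.argv[1:]: run(n)
E
sed -i 's/^for n in sys.argv/if __name__=="__main__":\n  for n in sys.argv/; ' ang.py
python3 - <<'E'
s=open('ang.py').read().split('\n');i=[k for k,l in enumerate(s) if l.startswith('  for n in')][0]
s=s[:i+1]+['  '+l for l in s[i+1:]];open('ang.py','w').write('\n'.join(s))
E
python3 pose.py wrist6 wrist7 side7
```

```text
wrist6 theta 28.2 bar s range 34.4 47.4 n [-6.5  4.3] x [-41.4  38.4]
  s 0 [-50.   40.5]
  s 50 [-6.  64.1]
  s 57 [ 0.2 67.4]
  s 107 [44.3 91. ]
wrist7 theta 45.6 bar s range 39.2 51.1 n [-7.5  4.1] x [-42.   37.8]
  s 0 [-31.1  20.7]
  s 50 [ 3.8 56.4]
  s 57 [ 8.7 61.4]
  s 107 [43.7 97.2]Traceback (most recent call last):
  File "pose.py", line 23, in <module>
    for n in sys.argv[1:]: run(n)
                           ~~~^^^
  File "pose.py", line 18, in run
    lo,hi=np.percentile(sb,[2,98])
          ~~~~~~~~~~~~~^^^^^^^^^^^
    return _quantile_unchecked(
        a, q, axis, out, overwrite_input, method, keepdims, weights)
    return _ureduce(a,
                    func=_quantile_ureduce_func,
    ...<5 lines>...
                    overwrite_input=overwrite_input,
                    method=method)
    r = func(a, **kwargs)
    result = _quantile(arr,
                       quantiles=q,
    ...<2 lines>...
                       out=out,
                       weights=wgt)
    slices_having_nans = np.isnan(arr[-1, ...])
                                  ~~~^^^^^^^^^
IndexError: index -1 is out of bounds for axis 0 with size 0
```

```bash
python3 -m creep '60 0 0.3 -1 0;60 0 0.3 -4 0;60 0 0.3 -8 0;60 0 -1 -8.5 0;60 0 -4.5 -8.5 0;60 0 -8.5 -8.5 0;60 0 -10.2 -8 0;60 0 -10.2 -5 0;60 0 -10.2 -2 0;60 0 -10.2 0 0;60 0 -10.2 0 0;60 0 -10.2 0 0'; python3 snap.py 8 wrist side;python3 pose.py wrist8 
python3 calc.py 549.4 24.7 246 -18.45;  python3 - <<'E'
import sys;sys.path.insert(0,'.')
from h import *
im,_,_=load("side8");crop(im,250,170,400,280,"s8",5)
E
```

```text
clock: 11.25
eef_pos: [585.3, 134.4, 217.5]
tcp_rot: [3.139, 0.001, -0.32]
contact_force: [0.1, 0.6, -1.4]
opening: 0.734
clk 11.35 pos [586.  134.4 218.9] rpy [ 1.799e+02 -1.000e-01 -1.840e+01] open 0.736 F [ 0.4 -0.1 -1.1] q [ 0.22  0.54  1.82 -0.    0.78  0.55]
tx ty tz [-1.000e-02  1.157e+01 -2.690e+00] roll 0.08Traceback (most recent call last):
  File "pose.py", line 23, in <module>
    for n in sys.argv[1:]: run(n)
                           ~~~^^^
  File "pose.py", line 18, in run
    lo,hi=np.percentile(sb,[2,98])
          ~~~~~~~~~~~~~^^^^^^^^^^^
    return _quantile_unchecked(
        a, q, axis, out, overwrite_input, method, keepdims, weights)
    return _ureduce(a,
                    func=_quantile_ureduce_func,
    ...<5 lines>...
                    overwrite_input=overwrite_input,
                    method=method)
    r = func(a, **kwargs)
    result = _quantile(arr,
                       quantiles=q,
    ...<2 lines>...
                       out=out,
                       weights=wgt)
    slices_having_nans = np.isnan(arr[-1, ...])
                                  ~~~^^^^^^^^^
IndexError: index -1 is out of bounds for axis 0 with size 0
```

View pics/wrist8.png

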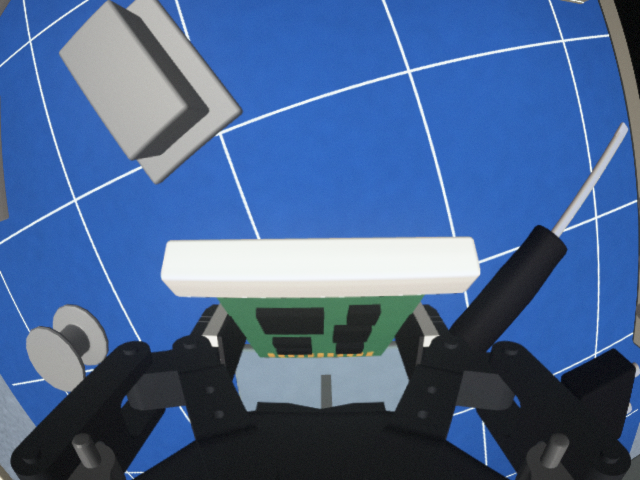

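View pics/s8.png

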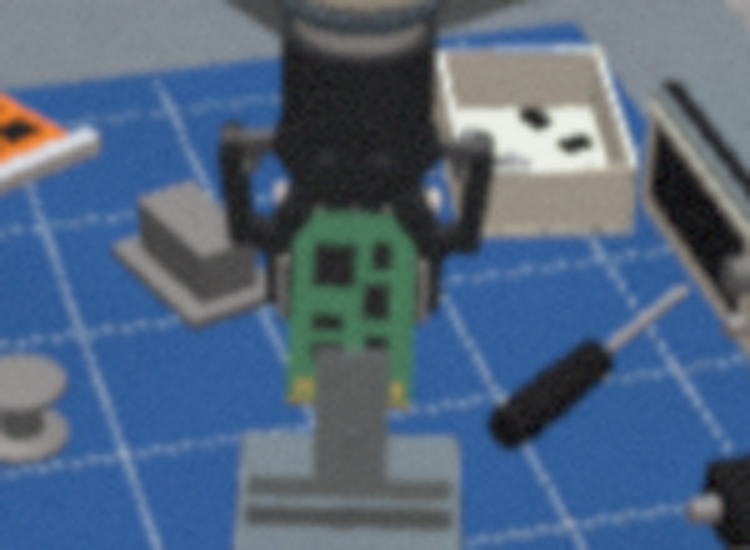

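```bash
sed -i 's/Y<110/Y<220/' pose.py; python3 -m creep '60 0 0 0.8 0;60 0 0 1.5 0;60 0 0.1 1.7 0;60 0 0.3 1.7 0;60 0 0.5 1.7 0;60 0 0.65 1.6 0;60 0 0.8 1.5 0;60 0 1 1.35 0;60 0 1.15 1.2 0;60 0 1.15 1.2 0'; python3 snap.py 9 wrist;python3 pose.py wrist8 wrist9
python3 calc.py 549.4 24.7 246 -18.45
```

```text
clock: 12.35
eef_pos: [583.0, 124.0, 207.7]
tcp_rot: [-3.14, -0.004, -0.321]
contact_force: [0.6, 6.0, -2.7]
opening: 0.737
wrist8 theta 44.0 bar s range 37.6 49.7 n [-7.3  4.1] x [-42.5  37.3]
  s 0 [69.7 21.2]
  s 50 [105.7  55.9]
  s 57 [110.7  60.8]
  s 107 [146.6  95.5]
wrist9 theta 50.1 bar s range 46.7 57.9 n [-7.5  4.3] x [-41.   38.7]
  s 0 [65.6  7.2]
  s 50 [97.6 45.6]
  s 57 [102.1  51. ]
  s 107 [134.1  89.3]
clk 12.40 pos [583.1 124.  207.6] rpy [-179.9   -0.2  -18.4] open 0.738 F [ 2.1  4.8 -1.6] q [ 0.21  0.55  1.83 -0.    0.75  0.53]
tx ty tz [-0.05 10.48 -3.85] roll 0.06
```

View pics/wrist9.png

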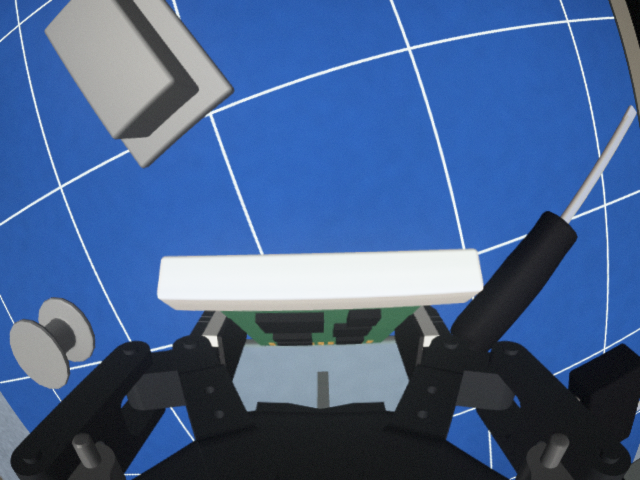

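```bash
python3 -m creep '60 0 0.1 0.3 0;60 0 0.3 0.25 0;60 0 0.5 0.1 0;60 0 0.7 0 0;60 0 0.9 -0.15 0;60 0 1.1 -0.3 0;60 0 1.2 -0.35 0;60 0 1.2 -0.35 0'; python3 snap.py 10 wrist side;python3 pose.py wrist10;python3 ang.py side10
python3 calc.py 549.4 24.7 246 -18.45
```

```text
clock: 13.2
eef_pos: [580.1, 113.1, 212.0]
tcp_rot: [-3.138, -0.006, -0.321]
contact_force: [1.8, 4.5, -2.0]
opening: 0.741
side10 28 c [ 3.5 81.2 37.4] n [ 0.024 -0.879  0.477] theta 61.5 ext y [74.1 87.7] z [23.5 48.3]
clk 13.30 pos [580.1 113.1 211.9] rpy [-179.8   -0.3  -18.4] open 0.735 F [ 2.5  4.9 -3.4] q [ 0.19  0.54  1.84 -0.    0.75  0.51]
tx ty tz [-0.1   9.35 -3.44] roll 0.04pose.py:12: RuntimeWarning: Mean of empty slice.
  c=A.mean(0);w,v=np.linalg.eigh(np.cov((A-c).T));u=v[:,1]*np.sign(v[1,1]);nn=np.array([-u[1],u[0]])
  ret = um.true_divide(
  avg = a.mean(axis, **keepdims_kw)
pose.py:12: RuntimeWarning: Degrees of freedom <= 0 for slice
  c=A.mean(0);w,v=np.linalg.eigh(np.cov((A-c).T));u=v[:,1]*np.sign(v[1,1]);nn=np.array([-u[1],u[0]])
  c *= np.true_divide(1, fact)
  c *= np.true_divide(1, fact)
  ret = _var(a, axis=axis, dtype=dtype, out=out, ddof=ddof,
  arrmean = um.true_divide(arrmean, div, out=arrmean,
  ret = ret.dtype.type(ret / rcount)
Traceback (most recent call last):
  File "pose.py", line 23, in <module>
    for n in sys.argv[1:]: run(n)
                           ~~~^^^
  File "pose.py", line 18, in run
    lo,hi=np.percentile(sb,[2,98])
          ~~~~~~~~~~~~~^^^^^^^^^^^
IndexError: index -1 is out of bounds for axis 0 with size 0
```

View pics/wrist10.png

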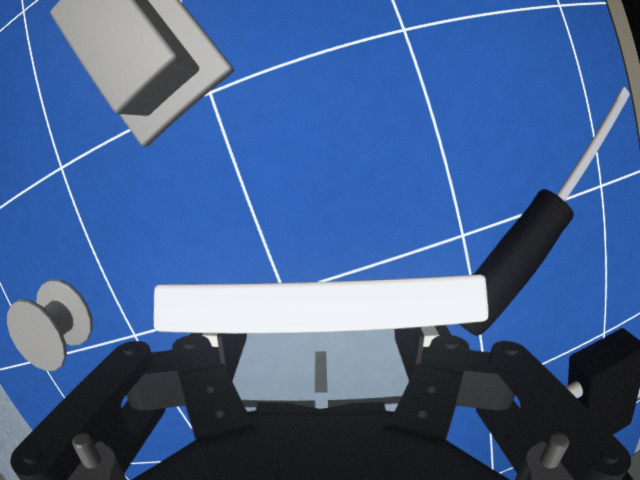

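```bash
cat > bar.py <<'E'
from h import *;import sys
from ang import G,ex,ey
for n in sys.argv[1:]:
    f=n.startswith("wrist");im,d,ci=load(n);q=cloud(ci,d,f);hsv=cv2.cvtColor(im,cv2.COLOR_BGR2HSV)
    X=(q[...,:2]-G)@ex;Y=(q[...,:2]-G)@ey;Z=q[...,2]
    w=(hsv[...,1]<50)&(hsv[...,2]>170)&(abs(X)<50)&(Y>-60)&(Y<220)&(Z>60)
    w=cv2.erode(w.astype(np.uint8),np.ones((3,3)))>0
    w&=abs(X)<34
    P=np.c_[Y[w],Z[w]];
    from numpy import histogram
    # split along Y bins
    for y in np.arange(np.floor(P[:,0].min()),P[:,0].max(),1.5):
        k=(P[:,0]>=y)&(P[:,0]<y+1.5)
        if k.sum()>10: print(n,y+.75,k.sum(),np.median(P[k,1]).round(1))
    print("X",np.percentile(X[w],[1,99]))
E
python3 bar.py wrist10
```

```text
wrist10 95.75 12 82.8
wrist10 97.25 17 82.9
wrist10 115.25 496 106.8
wrist10 116.75 1616 106.6
wrist10 118.25 1956 106.0
wrist10 119.75 1958 105.2
wrist10 121.25 1921 104.3
wrist10 122.75 1946 103.4
wrist10 124.25 1914 102.6
wrist10 125.75 755 102.0
X [-33.30175914  33.29908839]
```

```bash
python3 -m creep '60 0 0.1 -0.05 0;60 0 0.2 -0.1 0;60 0 0.3 -0.15 0;60 0 0.4 -0.2 0;60 0 0.45 -0.25 0;60 0 0.45 -0.25 0'; python3 snap.py 11 wrist ;python3 bar.py wrist11
python3 calc.py 549.4 24.7 246 -18.45
```

```text
clock: 13.9
eef_pos: [579.1, 109.1, 214.8]
tcp_rot: [-3.137, -0.007, -0.322]
contact_force: [2.1, 5.0, -3.8]
opening: 0.732
wrist11 108.25 146 110.9
wrist11 109.75 1172 111.0
wrist11 111.25 1868 110.6
wrist11 112.75 1954 109.9
wrist11 114.25 1902 109.2
wrist11 115.75 1924 108.5
wrist11 117.25 1906 107.8
wrist11 118.75 1588 107.1
wrist11 120.25 260 106.9
X [-33.08598809  33.20199652]
clk 13.95 pos [579.1 109.1 214.8] rpy [-179.7   -0.4  -18.4] open 0.734 F [ 1.8  4.6 -3.1] q [0.18 0.54 1.85 0.   0.75 0.5 ]
tx ty tz [-0.12  8.93 -3.17] roll 0.01
```

```bash
python3 -m creep '60 0 -0.3 -1 0;60 0 -0.5 -4 0;60 0 -0.5 -8 0;60 0 0 -10 0;60 0 2 -10 0;60 0 5 -10 0;60 0 6.8 -10 0;60 0 6.8 -9 0;60 0 6.8 -7 0;60 0 6.8 -4.5 0;60 0 6.8 -3 0;60 0 6.8 -3 0;60 0 6.8 -3 0'; python3 snap.py 12 wrist side;python3 bar.py wrist12;python3 ang.py side12
python3 calc.py 549.4 24.7 246 -18.45;  python3 - <<'E'
import sys;sys.path.insert(0,'.')
from h import *
im,_,_=load("side12");crop(im,250,190,400,300,"s12",5)
E
```

```text
clock: 15.25
eef_pos: [557.5, 44.9, 244.3]
tcp_rot: [-3.137, -0.006, -0.322]
contact_force: [0.7, 0.0, -0.9]
opening: 0.735
wrist12 25.25 17 115.2
wrist12 41.75 173 140.1
wrist12 43.25 1282 140.0
wrist12 44.75 1870 139.7
wrist12 46.25 1953 138.9
wrist12 47.75 1948 138.1
wrist12 49.25 1934 137.3
wrist12 50.75 2018 136.6
wrist12 52.25 1455 135.9
wrist12 53.75 170 135.5
X [-33.25130629  33.28675398]
side12 335 c [ 1.8 20.6 87.2] n [ 0.027 -0.893  0.449] theta 63.3 ext y [ 3.  39.9] z [ 54.3 122.3]
clk 15.35 pos [557.9  44.8 245.2] rpy [-179.7   -0.5  -18.4] open 0.732 F [-0.5 -1.  -1.6] q [0.08 0.45 1.9  0.   0.78 0.4 ]
tx ty tz [-0.17  2.18 -0.09] roll 0.02
```

View pics/s12.png

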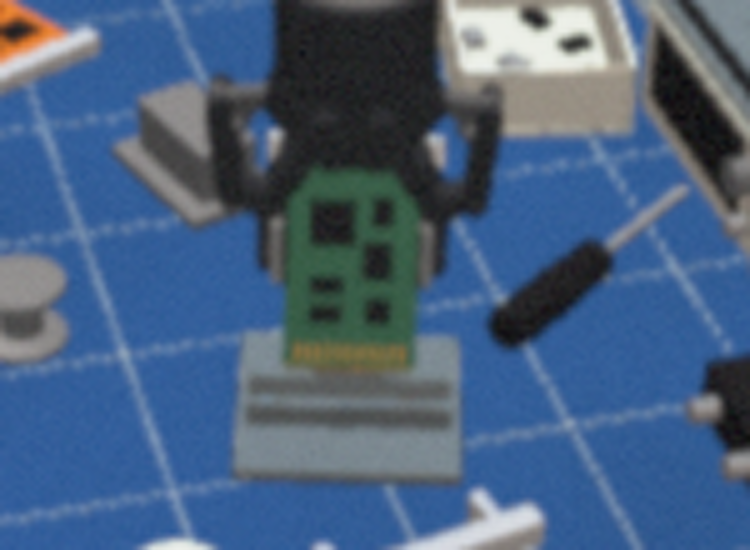

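```bash
python3 -m creep '60 0 -0.15 0.4 0;60 0 -0.15 0.8 0;60 0 -0.15 1.2 0;60 0 -0.15 1.5 0;60 0 -0.15 1.8 0;60 0 -0.15 1.8 0'; python3 snap.py 13 wrist side;python3 bar.py wrist13;python3 ang.py side13
python3 calc.py 549.4 24.7 246 -18.45;  python3 - <<'E'
import sys;sys.path.insert(0,'.')
from h import *
im,_,_=load("side13");crop(im,250,190,400,300,"s13",5)
E
```

```text
clock: 15.95
eef_pos: [558.4, 45.6, 227.1]
tcp_rot: [-3.138, -0.008, -0.321]
contact_force: [-1.0, -5.6, 0.4]
opening: 0.736
wrist13 25.25 11 97.5
wrist13 41.75 63 122.9
wrist13 43.25 900 123.0
wrist13 44.75 1789 122.7
wrist13 46.25 1956 122.1
wrist13 47.75 1959 121.3
wrist13 49.25 1892 120.6
wrist13 50.75 1905 119.8
wrist13 52.25 1855 119.1
wrist13 53.75 484 118.7
X [-33.25349349  33.32927605]
side13 291 c [ 3.1 21.6 70.1] n [ 0.017 -0.896  0.445] theta 63.6 ext y [ 2.8 39.7] z [ 36.4 104. ]
clk 16.05 pos [558.4  45.6 227.1] rpy [-179.8   -0.5  -18.4] open 0.737 F [-1.  -5.4  0.3] q [0.08 0.48 1.91 0.   0.74 0.4 ]
tx ty tz [-0.18  2.26 -1.9 ] roll 0.03
```

View pics/s13.png

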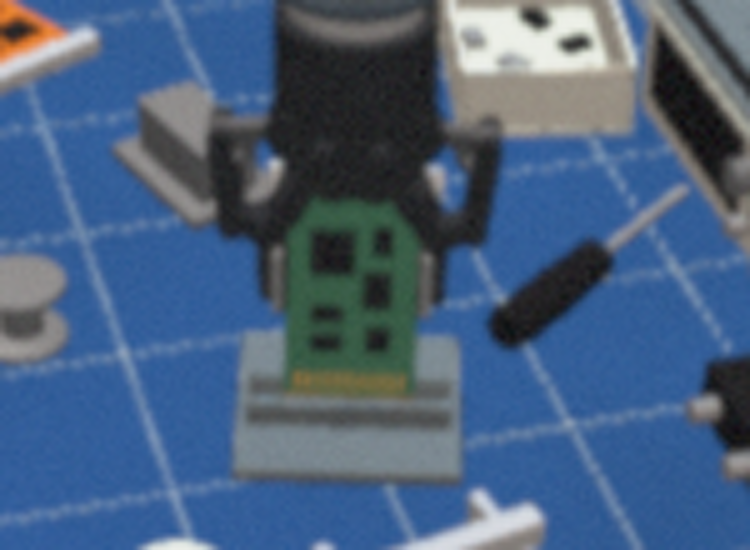

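```bash
python3 -m creep '60 0 0 0.2 0;60 0 0 0.4 0;60 0 0 0.5 0;75 0 0 0.5 0;85 0 0 0.5 0;90 0 0 0.5 0;90 0 0 0.5 0;90 0 0 0.5 0;90 0 0 0.5 0'; python3 snap.py 14 wrist side;python3 bar.py wrist14;python3 ang.py side14
python3 calc.py 549.4 24.7 246 -18.45;  python3 - <<'E'
import sys;sys.path.insert(0,'.')
from h import *
im,_,_=load("side14");crop(im,250,190,400,300,"s14",5)
E
```

```text
clock: 16.95
eef_pos: [558.4, 45.7, 222.0]
tcp_rot: [-3.137, -0.008, -0.321]
contact_force: [-0.3, 0.3, -0.2]
opening: 0.899
wrist14 35.75 359 117.0
wrist14 37.25 1393 117.1
wrist14 38.75 1681 116.7
wrist14 40.25 1636 116.2
wrist14 41.75 1730 115.6
wrist14 43.25 1639 115.0
wrist14 44.75 1782 114.4
wrist14 46.25 1345 114.0
wrist14 47.75 80 114.2
X [-33.19060083  33.22707643]
side14 310 c [ 2.3 21.5 65.6] n [-0.    -0.941  0.338] theta 70.2 ext y [ 5.8 35.1] z [27.3 98.5]
clk 17.05 pos [558.4  45.7 222.1] rpy [-179.8   -0.5  -18.4] open 0.903 F [ 0.5  0.1 -0.5] q [0.08 0.49 1.91 0.   0.73 0.4 ]
tx ty tz [-0.17  2.27 -2.4 ] roll 0.04
```

View pics/s14.png

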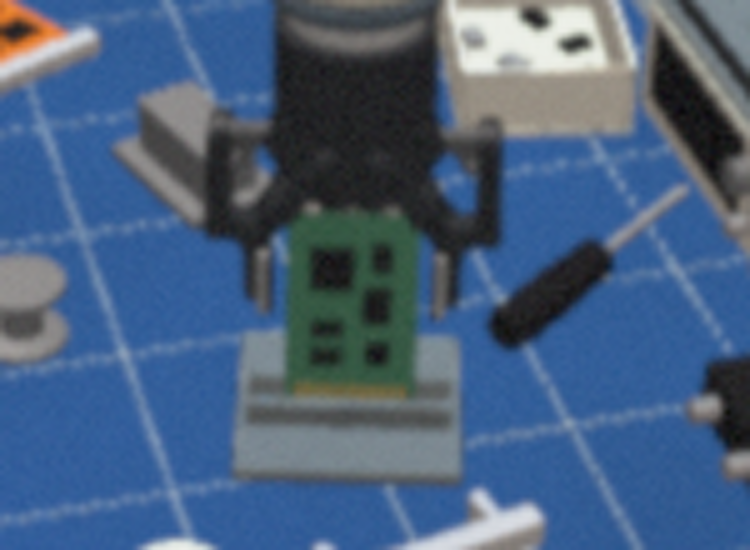

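View pics/wrist14.png

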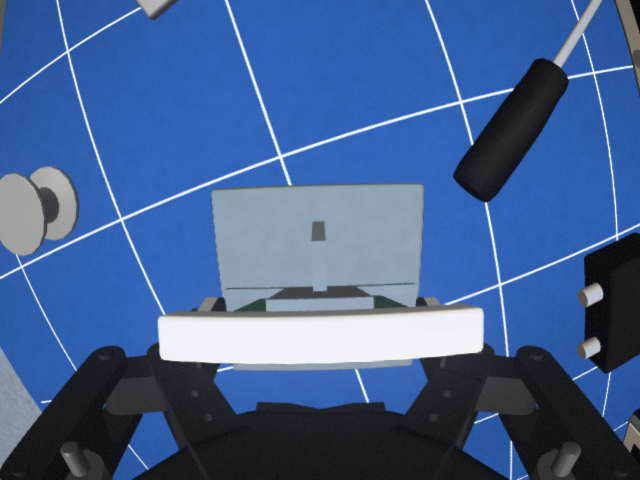

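```bash
python3 -m creep '90 0 0 0 0;90 0 0.4 0 0;90 0 0.8 -0.5 0;100 0 0.8 -3 0;100 0 0.8 -7 0;100 0 0.8 -9.5 0;100 0 0.8 -9.5 0'; python3 snap.py 15 wrist;python3 calc.py 565.1 65.9 310 -108.45
```

```text
clock: 17.75
eef_pos: [556.2, 37.7, 321.0]
tcp_rot: [-3.135, -0.014, -0.322]
contact_force: [0.2, 0.1, 0.4]
opening: 1.002
clk 17.80 pos [555.5  37.7 319.1] rpy [-179.7   -0.7  -18.4] open 0.999 F [ 0.8 -0.1  0.2] q [0.06 0.34 1.86 0.   0.92 0.39]
tx ty tz [ 0.01 -2.97  0.93] roll 90.02
```

View pics/wrist15.png

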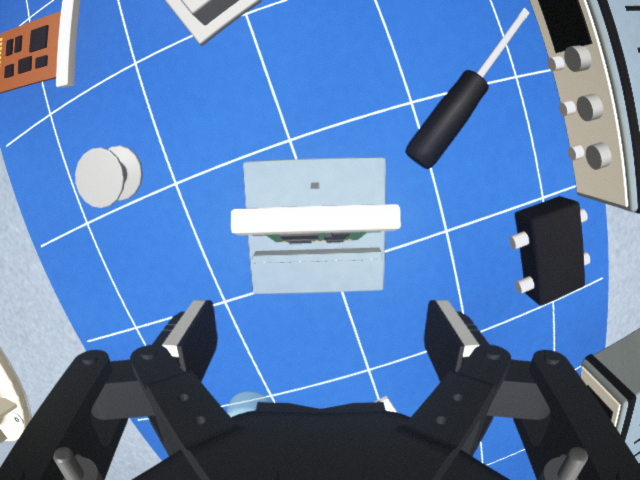

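```bash
python3 -m creep '100 0 -0.5 0 8.5;100 0 -1.5 0 17;100 0 -3 0 25.5;100 0 -3 0 34;100 0 -3 0 42.5;100 0 -3 0 51;100 0 -3 0 59.5;100 0 -3 0 68;100 0 -3 0 76.5;100 0 -3 0 85;100 0 -3 0 90;100 0 -3 0 90;100 0 -3 0 90'; python3 snap.py 16 wrist;python3 calc.py 565.1 65.9 264 -108.45
```

```text
clock: 19.1
eef_pos: [564.6, 66.0, 318.4]
tcp_rot: [-3.131, 0.005, -1.89]
contact_force: [1.0, 0.4, -0.5]
opening: 0.997
clk 19.15 pos [564.7  66.  318.6] rpy [-179.4    0.3 -108.3] open 1.000 F [-0.1 -0.4 -0.7] q [ 0.11  0.36  1.84 -0.    0.93  2.  ]
tx ty tz [0.03 0.02 5.46] roll 0.17
```

View pics/wrist16.png

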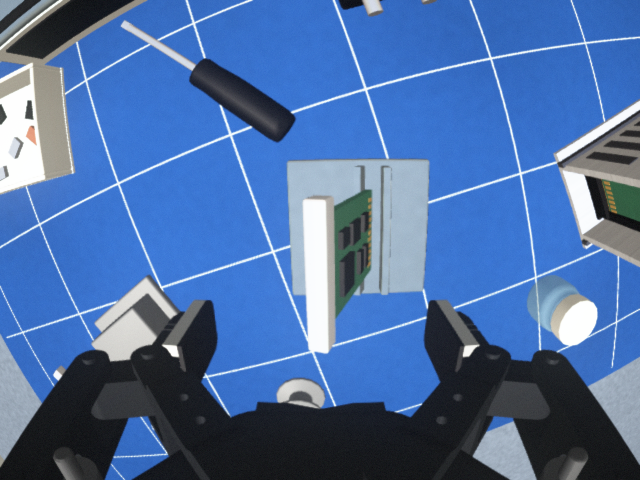

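```bash
python3 -m creep '100 0 0 2 0.2;100 0 0 4 0.2;70 0 0 5 0.2;50 0 0 5.5 0.2;35 0 0 5.5 0.2;28 0 0 5.5 0.2;24 0 0 5.5 0.2;24 0 0 5.5 0.2;24 0 0 5.5 0.2' 25; python3 snap.py 17 wrist;python3 calc.py 565.1 65.9 264 -108.45
```

```text
clock: 20.05
eef_pos: [565.5, 66.1, 264.1]
tcp_rot: [-3.13, 0.005, -1.893]
contact_force: [-0.7, -0.8, -0.4]
opening: 0.243
clk 20.10 pos [565.4  66.1 263.9] rpy [-179.4    0.3 -108.5] open 0.240 F [-0.1  0.6 -0.5] q [0.11 0.44 1.87 0.   0.82 2.01]
tx ty tz [ 0.03  0.03 -0.01] roll -0.03
```

View pics/wrist17.png

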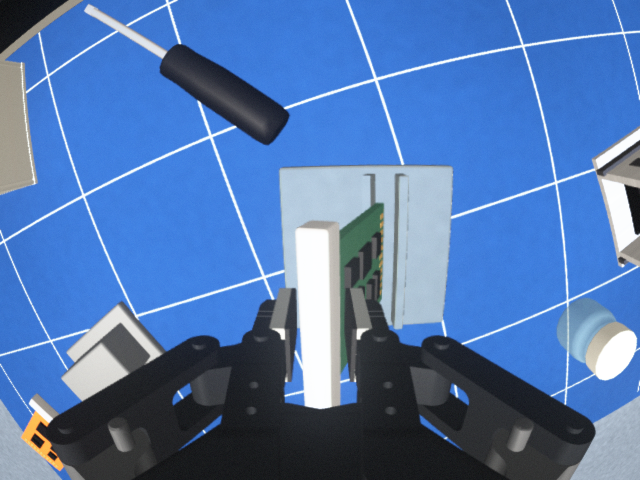

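```bash
python3 -m creep '8 0 0 0 0;8 0 0 0 0;8 0 0 0 0;8 0 0 0 0;8 0 0 0 0' 30;python3 -m creep '8 0.5 0 -0.2 0;8 1.2 0 -0.4 0;8 1.9 0 -0.6 0;8 2.6 0 -0.8 0;8 3.2 0 -0.9 0;8 3.5 0 -1 0;8 3.5 0 -1 0'; python3 snap.py 18 wrist side;python3 calc.py 565.1 65.9 264 -108.45
python3 - <<'E'
import sys;sys.path.insert(0,'.')
from h import *
im,_,_=load("side18");crop(im,250,190,400,300,"s18",5)
E
```

```text
clock: 20.6
eef_pos: [565.3, 65.6, 264.2]
tcp_rot: [-3.13, 0.004, -1.893]
contact_force: [-2.1, -6.1, 5.0]
opening: 0.184
clock: 21.3
eef_pos: [553.8, 32.0, 273.9]
tcp_rot: [-3.131, 0.004, -1.894]
contact_force: [-0.2, -0.0, -1.5]
opening: 0.131
clk 21.40 pos [554.1  32.4 273.9] rpy [-179.4    0.2 -108.5] open 0.138 F [-0.3  0.4 -1.5] q [ 0.06  0.4   1.9  -0.    0.83  1.95]
tx ty tz [-3.52  0.03  1.  ] roll -0.02
```

View pics/wrist18.png

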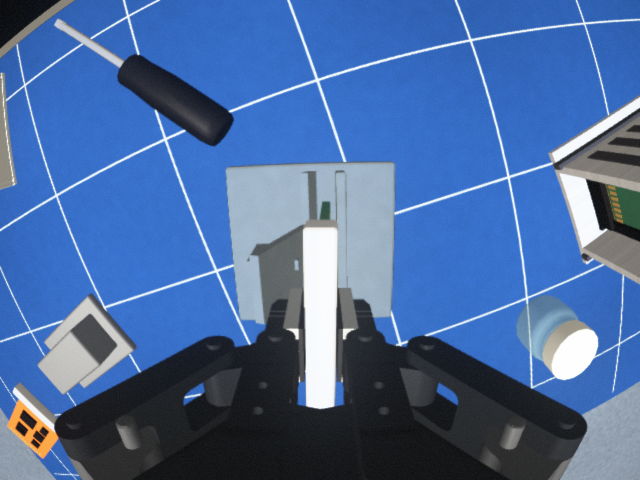

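View pics/s18.png

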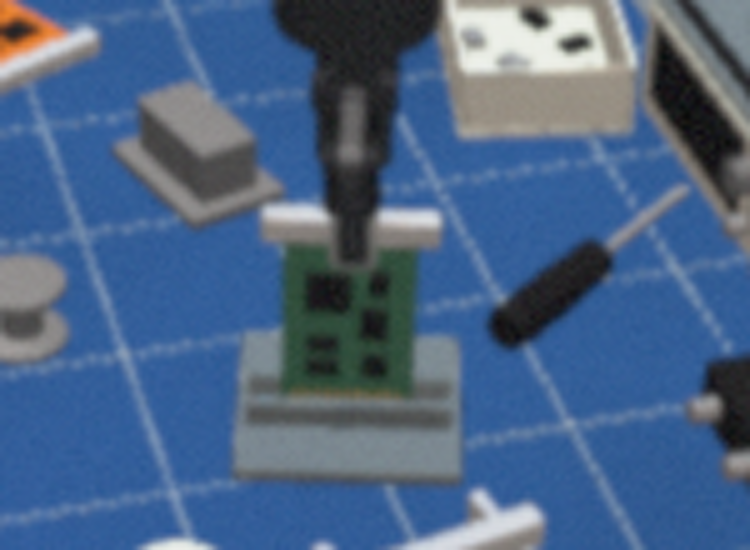

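```bash
python3 -m creep '8 0 0 -1 0;8 0 0 -4 0;8 0 0 -8 0;8 0 0 -11 0;8 0 0 -13.5 0;8 0 0 -13.5 0' 45;python3 calc.py 537.2 -250.6 410 -77.8
```

```text
clock: 22.0
eef_pos: [553.5, 32.7, 413.2]
tcp_rot: [-3.124, 0.007, -1.893]
contact_force: [0.6, -0.3, -1.7]
opening: 0.13
clk 22.00 pos [553.5  32.7 413.2] rpy [-179.     0.4 -108.4] open 0.130 F [ 0.6 -0.3 -1.7] q [ 0.06  0.23  1.78 -0.    1.11  1.95]
tx ty tz [27.39 -7.42  0.26] roll -30.65
```

```bash
python3 -m creep '8 2 -0.5 0 -3;8 5 -1.3 0 -7;8 9 -2.4 0 -11;8 13 -3.5 0 -15;8 17 -4.6 0 -19;8 21 -5.7 0 -23.5;8 24.5 -6.6 0 -27.5;8 26.7 -7.2 0 -30;8 27.4 -7.4 0 -30.6;8 27.4 -7.4 0 -30.6;8 27.4 -7.4 0 -30.6;8 27.4 -7.4 0 -30.6';python3 snap.py 19 wrist side top; python3 calc.py 537.2 -250.6 410 -77.8
```

```text
clock: 23.2
eef_pos: [537.1, -249.4, 412.3]
tcp_rot: [-3.123, -0.002, -1.358]
contact_force: [0.6, -0.9, -3.1]
opening: 0.13
clk 23.35 pos [ 537.1 -249.8  412.6] rpy [-178.9   -0.2  -77.8] open 0.128 F [ 0.1  0.9 -1.5] q [-0.44  0.29  1.7   0.01  1.13  0.91]
tx ty tz [0.08 0.02 0.26] roll -0.00
```

View pics/wrist19.png

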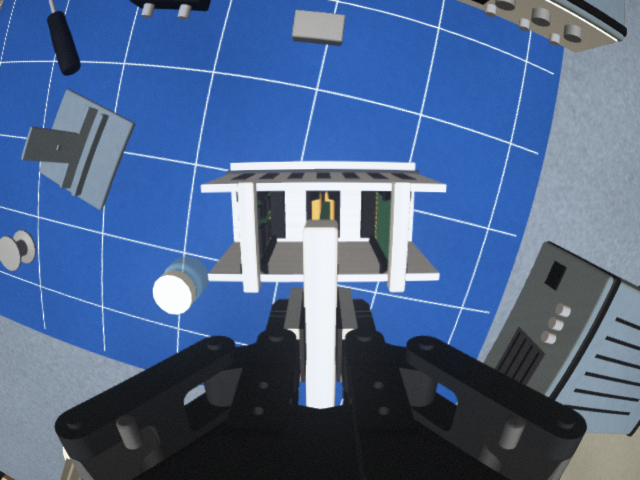

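View pics/side19.png

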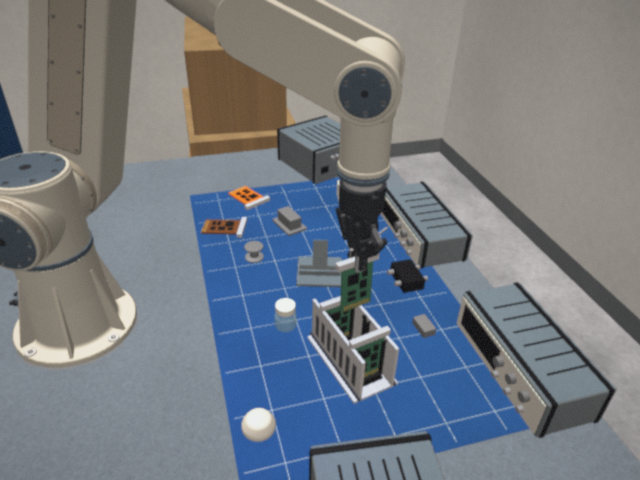

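```bash
cat > cage.py <<'E'
from h import *;import sys
C=np.array([537.2,-250.6]);a=np.radians(12.2) # cage x dir
ex=np.array([np.cos(a),np.sin(a)]);ey=np.array([-np.sin(a),np.cos(a)])
def fr(q): return np.dstack([(q[...,:2]-C)@ex,(q[...,:2]-C)@ey,q[...,2]])
if __name__=="__main__":
  n=sys.argv[1]
  im,d,ci=load(n);q=cloud(ci,d,n.startswith("wrist"));F=fr(q)
  hsv=cv2.cvtColor(im,cv2.COLOR_BGR2HSV);w=(hsv[...,1]<60)&(hsv[...,2]>110)
  def rep(lab,m):
    m=cv2.erode(m.astype(np.uint8),np.ones((2,2)))>0
    P=F[m]
    if len(P)<20: print(lab,len(P));return
    r=cv2.minAreaRect(P[:,:2].astype(np.float32))
    A=np.c_[P[:,:2],np.ones(len(P))];co=np.linalg.lstsq(A,P[:,2],rcond=None)[0]
    print(lab,len(P),"rect",np.round(r[0],1),np.round(r[1],1),round(r[2],2),"x",np.percentile(P[:,0],[.5,99.5]).round(1),"y",np.percentile(P[:,1],[.5,50,99.5]).round(1),"zmed",np.median(P[:,2]).round(1),"dz/dx %.3f dz/dy %.3f"%tuple(co[:2]))
  z=F[...,2]
  rep("bar+",w&(z>118)&(z<130)&(F[...,1]>35)&(F[...,1]<80)&(abs(F[...,0])<60))
  rep("bar-",w&(z>118)&(z<130)&(F[...,1]<-35)&(F[...,1]>-80)&(abs(F[...,0])<60))
  top=np.nanmax(np.where(w&(abs(F[...,1])<15)&(abs(F[...,0])<60),z,np.nan))
  print("top",top)
  rep("mine",w&(abs(F[...,1])<20)&(abs(F[...,0])<70)&(z>130)&(z>top-22))
  rep("ctop",(z>100)&(z<112)&(abs(F[...,0])<60)&(abs(F[...,1])<100)&w)
E
python3 cage.py wrist19; python3 cage.py top0; python3 cage.py top19; python3 cage.py side19
```

```text
bar+ 1718 rect [-0.1 53. ] [84.1 11.5] 0.03 x [-41.3  41.3] y [47.3 52.4 58.6] zmed 124.6 dz/dx -0.001 dz/dy 0.124
bar- 1685 rect [  0.3 -58.7] [83.  12.9] 0.23 x [-40.5  41.3] y [-64.4 -58.1 -52.4] zmed 124.8 dz/dx -0.001 dz/dy -0.036
top 315.034341033769
mine 0
ctop 2724 rect [-0.3 -3.1] [ 79.3 188.9] 0.03 x [-39.5  39.1] y [-96.2  -5.5  90.3] zmed 106.7 dz/dx 0.004 dz/dy -0.002
bar+ 227 rect [-0.6 54.3] [11.5 81.9] 89.02 x [-41.3  39.3] y [49.2 54.5 59.8] zmed 123.1 dz/dx 0.001 dz/dy 0.060
bar- 218 rect [ -0.9 -57.1] [80.9 12.4] 0.01 x [-41.1  39.2] y [-63.1 -57.1 -50.9] zmed 122.7 dz/dx 0.003 dz/dy 0.141
top 111.07327189445984
mine 0
ctop 329 rect [-0.7 -2.1] [ 77.1 187.2] 0.03 x [-39.2  37.5] y [-94.8   1.2  91.3] zmed 104.8 dz/dx -0.003 dz/dy -0.000
bar+ 241 rect [-0.8 54.6] [11.6 81.2] 89.85 x [-40.9  39.6] y [48.8 54.3 60. ] zmed 123.2 dz/dx 0.002 dz/dy 0.184
bar- 0
top 630.4940501306409
mine 2567 rect [-2.8 -0.1] [105.5  39.7] 0.51 x [-52.5  39.5] y [-19.4   0.5  19. ] zmed 621.6 dz/dx 0.068 dz/dy -0.058
ctop 182 rect [-1.  37.8] [ 77.  110.9] 0.56 x [-39.2  37.6] y [-17.5  37.8  92.2] zmed 104.8 dz/dx 0.009 dz/dy 0.003
bar+ 91 rect [-18.1  51.6] [45.3  9.6] 3.02 x [-40.5   3.5] y [46.5 49.4 56.4] zmed 124.1 dz/dx -0.026 dz/dy 0.231
bar- 240 rect [  0.2 -60.3] [11.1 82.3] 89.85 x [-40.4  40.8] y [-65.6 -61.9 -54.9] zmed 124.3 dz/dx 0.001 dz/dy 0.242
top 646.4967096442765
mine 111 rect [-20.4  -8.1] [94.1 25. ] 23.08 x [-67.5  19.8] y [-18.3   0.4  14.8] zmed 625.8 dz/dx -0.323 dz/dy 0.150
ctop 349 rect [ 1. -5.] [ 80.2 186.7] 0.35 x [-39.   40.8] y [-97.9 -19.3  86.5] zmed 106.4 dz/dx -0.003 dz/dy 0.005
```

```bash
cat >> cage.py <<'E'
  m=w&(abs(F[...,1])<14)&(abs(F[...,0])<60)&(z>225)&(z<300)
  if m.sum()>50:
    print("zs",np.percentile(z[m],[5,50,95]).round(1))
    zt=np.median(z[m]);m2=m&(abs(z-zt)<4);rep("minetop",m2)
    vs,us=np.where(m2);P=F[m2]
    for x0 in range(-50,60,6):
        k=(P[:,0]>=x0)&(P[:,0]<x0+6)
        if k.sum()>20: print(x0+3,k.sum(),np.percentile(P[k,1],[3,50,97]).round(2),"z",np.median(P[k,2]).round(1))
E
python3 cage.py wrist19|tail -22
```

```text
bar+ 1718 rect [-0.1 53. ] [84.1 11.5] 0.03 x [-41.3  41.3] y [47.3 52.4 58.6] zmed 124.6 dz/dx -0.001 dz/dy 0.124
bar- 1685 rect [  0.3 -58.7] [83.  12.9] 0.23 x [-40.5  41.3] y [-64.4 -58.1 -52.4] zmed 124.8 dz/dx -0.001 dz/dy -0.036
top 315.034341033769
mine 0
ctop 2724 rect [-0.3 -3.1] [ 79.3 188.9] 0.03 x [-39.5  39.1] y [-96.2  -5.5  90.3] zmed 106.7 dz/dx 0.004 dz/dy -0.002
zs [260.8 262.2 263.5]
minetop 5466 rect [2.2 0.5] [11.7 78.8] 89.88 x [-35.4  41.3] y [-5.2  0.6  6.1] zmed 262.2 dz/dx 0.006 dz/dy -0.027
-35 200 [-5.16  0.67  6.49] z 261.8
-29 316 [-4.9   0.66  6.04] z 261.9
-23 333 [-4.95  0.66  6.27] z 262.0
-17 347 [-4.7   0.66  6.13] z 262.0
-11 369 [-4.7   0.65  5.74] z 262.2
-5 389 [-4.66  0.64  5.93] z 262.1
1 416 [-4.94  0.27  5.81] z 262.2
7 423 [-4.8   0.63  5.72] z 262.2
13 497 [-4.8   0.63  6.04] z 262.2
19 516 [-4.72  0.63  6.3 ] z 262.3
25 556 [-4.94  0.62  6.25] z 262.2
31 570 [-4.91  0.62  6.16] z 262.3
37 599 [-4.87  0.61  6.08] z 262.4
43 223 [-4.78  0.6   6.01] z 261.7
```

```bash
python3 - <<'E'
from h import *
from scipy.spatial.transform import Rotation as Ro
for n,p,r in [("wrist6",(550.6,28.1,225.7),(-179.9,-.2,-18.4)),("wrist14",(558.4,45.7,222.1),(-179.8,-.5,-18.4)),("wrist19",(537.1,-249.8,412.6),(-178.9,-.2,-77.8))]:
    _,_,ci=load(n);W=ci["world_to_cam"];R=W[:3,:3];o=-R.T@W[:3,3]
    T=Ro.from_euler('xyz',r,degrees=True)
    print(n,T.inv().apply(o-np.array(p)).round(2),(T.inv().as_matrix()@R.T).round(4).tolist())
E
python3 - <<'E'
import sys;sys.path.insert(0,'.')
from h import *
im,_,_=load("/../wrist19") if 0 else load("wrist19")
crop(im,195,150,455,300,"w19",3)
E
```

```text
wrist6 [ -1.93 -70.33  30.12] [[1.0, 0.0001, -0.0007], [0.0001, 0.9591, 0.2832], [0.0007, -0.2832, 0.9591]]
wrist14 [ -1.92 -70.36  30.06] [[1.0, -0.0002, -0.0007], [0.0004, 0.9593, 0.2824], [0.0006, -0.2824, 0.9593]]
wrist19 [ -0.24 -69.29  30.34] [[1.0, -0.0005, -0.0001], [0.0005, 0.959, 0.2832], [-0.0, -0.2832, 0.959]]
```

View pics/w19.png

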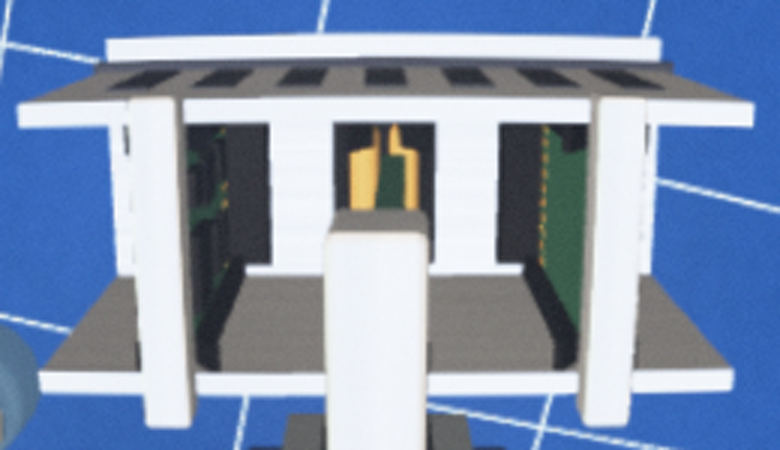

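```bash
python3 -m creep '8 0.2 0 1 0;8 0.35 0 2 0;8 0.35 0 3 0;8 0.35 0 3.6 0;8 0.35 0 3.6 0;8 0.35 0 3.6 0;8 0.35 0 3.6 0';python3 snap.py 20 wrist side; sed -i 's/z>225/z>140/' cage.py; python3 cage.py wrist20; python3 calc.py 537.2 -250.6 410 -77.8
python3 - <<'E'
import sys;sys.path.insert(0,'.')
from h import *
im,_,_=load("wrist20");crop(im,195,150,455,330,"w20",3)
im,_,_=load("side20");crop(im,290,240,410,400,"s20",5)
E
```

```text
clock: 24.05
eef_pos: [538.7, -253.3, 377.0]
tcp_rot: [-3.123, -0.003, -1.358]
contact_force: [0.0, -0.3, -2.1]
opening: 0.13
bar+ 2184 rect [ 0.  52.7] [11.8 83.9] 89.96 x [-41.3  41.4] y [47.1 52.2 58.3] zmed 124.5 dz/dx -0.001 dz/dy 0.157
bar- 2221 rect [  0.2 -58.5] [12.7 83.4] 89.89 x [-40.7  41.7] y [-64.4 -57.9 -52.2] zmed 124.7 dz/dx -0.001 dz/dy -0.038
top 280.14978577017297
mine 0
ctop 3344 rect [-0.1 -3.3] [ 79.7 190. ] 0.09 x [-39.6  39.6] y [-96.4  -4.   90.8] zmed 106.7 dz/dx 0.004 dz/dy -0.001
zs [225.4 226.8 228.2]
minetop 5436 rect [ 3.3 -3.7] [11.7 78.3] 89.91 x [-34.5  42.2] y [-9.4 -3.9  2. ] zmed 226.9 dz/dx 0.007 dz/dy -0.024
-35 148 [-9.23 -3.53  2.14] z 226.4
-29 320 [-9.06 -3.54  1.88] z 226.6
-23 327 [-9.16 -3.54  2.07] z 226.6
-17 348 [-9.05 -3.55  1.98] z 226.7
-11 356 [-8.94 -3.55  1.84] z 226.7
-5 387 [-8.89 -3.55  1.76] z 226.7
1 412 [-8.82 -3.92  1.63] z 226.8
7 432 [-9.01 -3.92  1.53] z 227.0
13 480 [-8.97 -3.56  1.82] z 226.9
19 512 [-9.21 -3.21  2.13] z 226.9
25 551 [-9.1  -3.56  2.08] z 227.0
31 571 [-9.12 -3.57  1.98] z 227.0
37 591 [-9.04 -3.57  1.89] z 227.1
43 314 [-8.96 -3.57  1.82] z 226.7
clk 24.15 pos [ 538.7 -253.2  377.1] rpy [-178.9   -0.2  -77.8] open 0.125 F [-0.3  0.3 -2.1] q [-0.44  0.33  1.73  0.01  1.06  0.91]
tx ty tz [-0.27  0.02 -3.29] roll -0.00
```

View pics/w20.png

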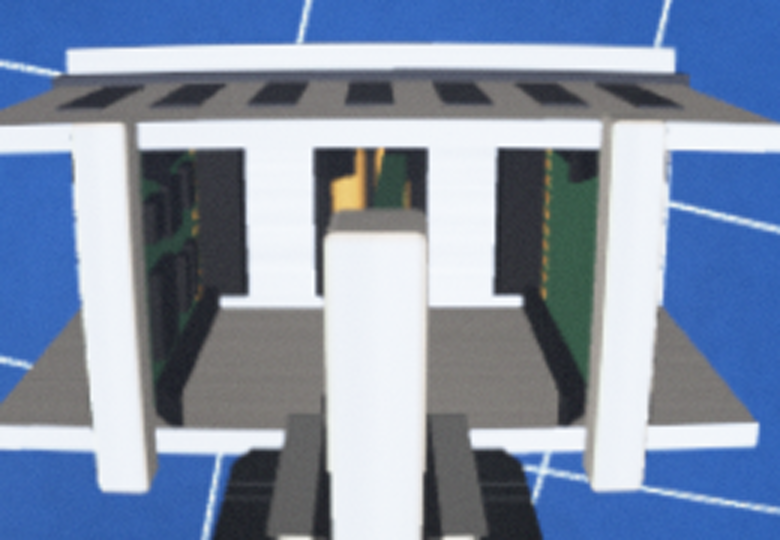

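View pics/s20.png

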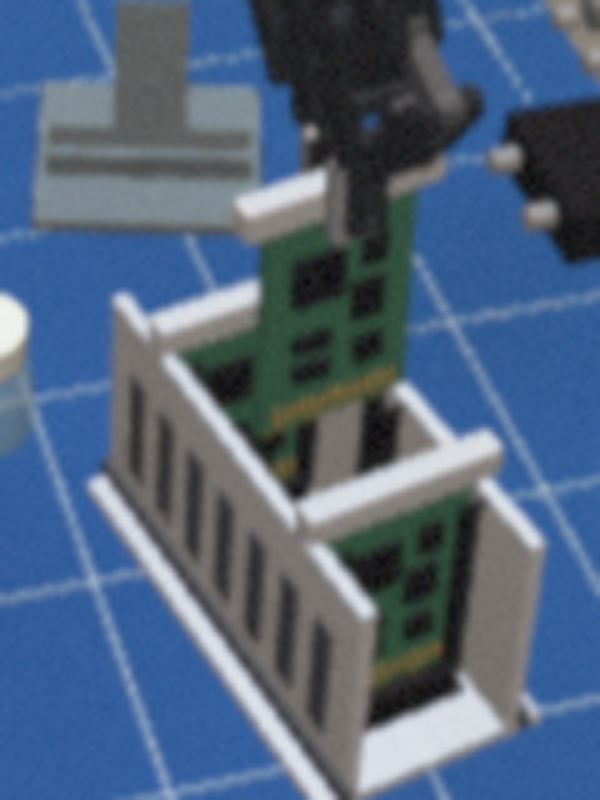

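```bash
python3 -m creep '8 -0.1 0.08 0 0;8 -0.1 0.08 0.3 0;8 -0.1 0.08 0.6 0;8 -0.1 0.08 0.9 0;8 -0.1 0.08 1.2 0;8 -0.1 0.08 1.5 0;8 -0.1 0.08 1.7 0;8 -0.1 0.08 1.7 0';python3 snap.py 21 wrist; python3 cage.py wrist21|grep -v "^[-0-9]"; python3 calc.py 537.2 -250.6 410 -77.8
```

```text
clock: 24.95
eef_pos: [537.9, -252.1, 359.6]
tcp_rot: [-3.123, -0.002, -1.358]
contact_force: [1.3, 1.8, -1.4]
opening: 0.128
bar+ 2518 rect [-0.  52.8] [11.8 83.9] 89.72 x [-40.9  41.4] y [47.2 52.2 58.4] zmed 124.6 dz/dx 0.000 dz/dy 0.152
bar- 2592 rect [  0.5 -58.2] [83.8 12.5] 0.24 x [-40.7  41.7] y [-64.2 -57.6 -52.1] zmed 124.7 dz/dx -0.001 dz/dy -0.059
top 262.74418791685247
mine 0
ctop 3642 rect [-0.4 -2.9] [ 80.1 189.6] 0.06 x [-39.6  39.5] y [-96.5  -3.   90.6] zmed 106.7 dz/dx 0.006 dz/dy -0.001
zs [208.1 209.6 210.9]
minetop 5469 rect [ 2.9 -2.3] [78.  11.8] 0.23 x [-35.1  41.6] y [-8.  -2.4  3.4] zmed 209.6 dz/dx 0.008 dz/dy -0.003
clk 25.00 pos [ 537.9 -252.1  359.7] rpy [-1.789e+02 -1.000e-01 -7.780e+01] open 0.132 F [ 0.4  2.9 -1.8] q [-0.44  0.35  1.75  0.01  1.03  0.91]
tx ty tz [-0.15 -0.06 -5.03] roll -0.01
```

```bash
python3 -m creep '8 -0.03 0 0.3 0;8 -0.03 0 0.8 0;8 -0.03 0 1.3 0;8 -0.03 0 1.8 0;8 -0.03 0 2.3 0;8 -0.03 0 2.8 0;8 -0.03 0 3 0;8 -0.03 0 3 0';python3 snap.py 22 wrist;  python3 cage.py wrist22|grep -v "^[-0-9]";python3 calc.py 537.2 -250.6 410 -77.8
```

```text
clock: 25.8
eef_pos: [538.3, -251.7, 329.1]
tcp_rot: [-3.124, -0.002, -1.358]
contact_force: [0.0, 1.8, -2.6]
opening: 0.128
bar+ 3024 rect [ 3.  52.9] [78.1 11.9] 0.02 x [-32.   41.7] y [47.1 52.1 58.5] zmed 124.5 dz/dx -0.001 dz/dy 0.168
bar- 3021 rect [  4.3 -58.1] [75.9 12.5] 0.32 x [-32.1  41.9] y [-64.1 -57.5 -52.2] zmed 124.7 dz/dx -0.001 dz/dy -0.096
top 231.58352590647806
mine 0
ctop 4735 rect [-0.1 -2.8] [189.7  80.2] 90.0 x [-39.5  39.7] y [-96.4  -2.4  90.8] zmed 106.7 dz/dx 0.006 dz/dy -0.001
zs [177.7 179.  180.4]
minetop 5497 rect [ 3.3 -1.8] [11.7 78.1] 89.82 x [-34.7  42. ] y [-7.6 -2.1  3.8] zmed 179.0 dz/dx 0.004 dz/dy -0.009
clk 25.85 pos [ 538.3 -251.7  329.4] rpy [-1.79e+02 -1.00e-01 -7.78e+01] open 0.125 F [-0.5  1.6 -3.2] q [-0.44  0.38  1.77  0.01  0.97  0.91]
tx ty tz [-0.11 -0.06 -8.06] roll -0.01
```

View pics/wrist22.png

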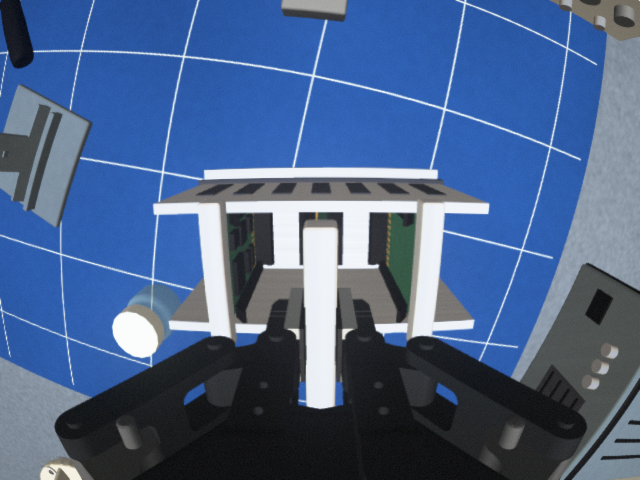

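Run:
```python
from cage import *
im,d,ci=load("wrist22");F=fr(cloud(ci,d,True));v,u=np.mgrid[0:480,0:640]
for (a,b) in [(70,420),(150,380),(225,350),(280,350),(120,435),(425,345),(575,420)]:
    print(a,b,F[b,a].round(1), d[b,a])
m=(v>330)&(F[...,2]>150)
for lo in range(15,110,8):
    k=m&(abs(F[...,1])>=lo)&(abs(F[...,1])<lo+8)
    if k.sum()>20: print(lo,k.sum(),np.percentile(F[...,2][k],[1,10,50]).round(1))
```

```text
70 420 [ 12.6  57.  247.5] 66.20508
150 380 [ 12.3  43.3 226.7] 86.373795
225 350 [ 12.4  26.2 209.2] 103.27798
280 350 [ 12.1  10.  207.6] 104.9202
120 435 [  6.3  46.7 243.1] 72.14637
425 345 [ 13.6 -32.6 208.7] 103.569435
575 420 [ 13.1 -60.9 248.7] 65.24208
15 6730 [199.1 207.1 242.4]
23 6460 [200.  207.7 215.6]
31 7973 [204.  211.1 221.8]
39 10462 [210.5 220.5 235.1]
47 6745 [223.3 231.9 246.4]
55 2909 [233.6 239.5 249.7]
63 104 [243.3 244.5 247.5]
```

```bash
python3 -m creep '8 0 0 0.4 0;8 0 0 0.9 0;8 0 0 1.4 0;8 0 0 1.9 0;8 0 0 2.4 0;8 0 0 2.9 0;8 0 0 3.4 0;8 0 0 3.8 0;8 0 0 4 0;8 0 0 4 0';python3 calc.py 538.3 -251.7 274.4 -77.8
```

```text
clock: 26.85
eef_pos: [538.9, -251.6, 288.9]
tcp_rot: [-3.124, -0.002, -1.358]
contact_force: [-0.4, 2.3, -2.7]
opening: 0.13
clk 26.85 pos [ 538.9 -251.6  288.9] rpy [-1.79e+02 -1.00e-01 -7.78e+01] open 0.130 F [-0.4  2.3 -2.7] q [-0.44  0.43  1.8   0.01  0.89  0.91]
tx ty tz [-0.    0.09  1.45] roll -0.01
```

```bash
python3 -m creep '8 0 0.05 0.2 0;8 0 0.05 0.4 0;8 0 0.05 0.5 0;8 0 0.05 0.6 0;8 0 0.05 0.7 0;8 0 0.05 0.7 0' 60;python3 calc.py 538.3 -251.7 274.4 -77.8;python3 -m creep '8 0 0 0.1 0;8 0 0 0.2 0;8 0 0 0.3 0;8 0 0 0.4 0;8 0 0 0.4 0';python3 calc.py 538.3 -251.7 274.4 -77.8
```

```text
clock: 27.45
eef_pos: [538.6, -251.7, 281.9]
tcp_rot: [-3.124, -0.002, -1.358]
contact_force: [-0.8, 2.3, 1.8]
opening: 0.127
clk 27.45 pos [ 538.6 -251.7  281.9] rpy [-1.79e+02 -1.00e-01 -7.78e+01] open 0.127 F [-0.8  2.3  1.8] q [-0.44  0.44  1.81  0.01  0.88  0.91]
tx ty tz [-0.01  0.04  0.74] roll -0.01
clock: 27.95
eef_pos: [538.6, -251.7, 277.6]
tcp_rot: [-3.124, -0.002, -1.358]
contact_force: [-0.4, 1.4, -0.5]
opening: 0.123
clk 27.95 pos [ 538.6 -251.7  277.6] rpy [-1.79e+02 -1.00e-01 -7.78e+01] open 0.123 F [-0.4  1.4 -0.5] q [-0.44  0.45  1.81  0.01  0.87  0.91]
tx ty tz [-0.    0.03  0.32] roll -0.01
```

```bash
python3 -m creep '8 0 0 0.1 0;8 0 0 0.2 0;8 0 0 0.3 0;8 0 0 0.35 0;8 0 0 0.35 0';python3 snap.py 23 wrist;  python3 cage.py wrist23|grep -v "^[-0-9]";python3 calc.py 538.3 -251.7 274.4 -77.8
```

```text
clock: 28.45
eef_pos: [538.9, -251.8, 274.7]
tcp_rot: [-3.123, -0.002, -1.358]
contact_force: [0.0, 3.2, 6.9]
opening: 0.124
bar+ 3929 rect [ 2.7 53. ] [78.9 12.3] 0.04 x [-33.1  41.8] y [47.2 51.9 58.7] zmed 124.5 dz/dx -0.008 dz/dy 0.197
bar- 3995 rect [  3.1 -58.3] [78.7 12.9] 0.45 x [-33.6  42. ] y [-64.  -57.  -51.9] zmed 124.6 dz/dx -0.005 dz/dy -0.145
top 177.76712831957158
mine 0
ctop 5608 rect [ 0.3 -2.4] [ 81.  191.3] 0.77 x [-38.5  39.8] y [-96.5  -9.6  91.3] zmed 106.7 dz/dx 0.012 dz/dy -0.001
zs [140.  146.5 177.3]
minetop 0
clk 28.50 pos [ 539.  -251.8  274.7] rpy [-1.789e+02 -1.000e-01 -7.780e+01] open 0.126 F [-0.2  2.2  6.6] q [-0.44  0.45  1.81  0.01  0.86  0.91]
tx ty tz [-0.02  0.06  0.03] roll -0.00
```

```bash
cat > mine.py <<'E'
from cage import *
im,d,ci=load(sys.argv[1]);F=fr(cloud(ci,d,True));z=F[...,2]
hsv=cv2.cvtColor(im,cv2.COLOR_BGR2HSV);w=(hsv[...,1]<60)&(hsv[...,2]>150)
for lab,lo,hi in [("mine",-9,5),("b+",47,58),("b-",-64,-52)]:
    m=w&(F[...,1]>lo)&(F[...,1]<hi)&(z>110)&(z<145)&(abs(F[...,0])<50);P=F[m]
    P=P[P[:,2]>np.median(P[:,2])-3]
    print(lab,len(P),"z %.1f"%np.median(P[:,2]),"x",np.percentile(P[:,0],[1,99]).round(1),"y",np.percentile(P[:,1],[2,50,98]).round(1),"slope",np.polyfit(P[:,0],P[:,2],1)[0].round(4))
E
python3 mine.py wrist23
```

```text
mine 5624 z 124.6 x [-33.3  42.3] y [-7.6 -2.   3.6] slope 0.0002
b+ 3250 z 124.7 x [-32.9  41.6] y [47.8 52.6 57.8] slope -0.0018
b- 3765 z 124.7 x [-32.8  41.5] y [-63.5 -57.4 -52.2] slope -0.0008
```

View pics/wrist23.png

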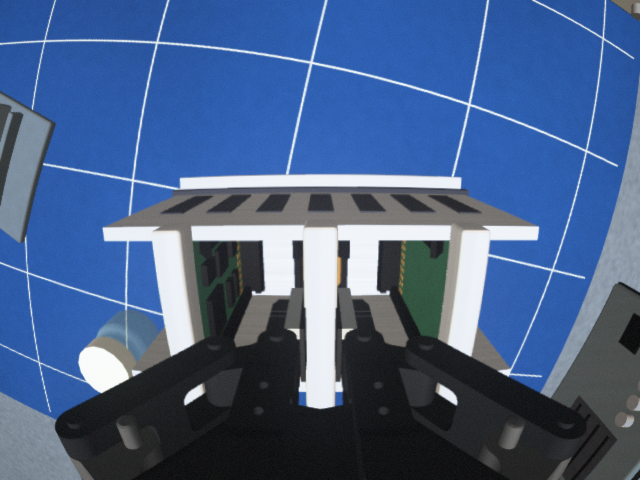

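```bash
python3 -m creep '8 0 0 0.05 0;8 0 0 0.1 0;8 0 0 0.1 0';python3 calc.py 538.3 -251.7 274.4 -77.8
```

```text
clock: 28.8
eef_pos: [539.2, -251.8, 274.7]
tcp_rot: [-3.123, -0.003, -1.358]
contact_force: [-3.2, 3.7, 10.1]
opening: 0.124
clk 28.80 pos [ 539.2 -251.8  274.7] rpy [-178.9   -0.2  -77.8] open 0.124 F [-3.2  3.7 10.1] q [-0.44  0.45  1.81  0.01  0.86  0.91]
tx ty tz [-0.03  0.08  0.03] roll 0.00
```

```bash
python3 -m creep '8 0 0 0 0;22 0 0 0 0;32 0 0 0 0;32 0 0 0 0;32 0 0 0 0;32 0 0 -0.5 0;32 0 0 -2 0;32 0 0 -5 0;32 0 0 -9 0;32 0 0 -13 0;32 0 0 -15 0;32 0 0 -15 0;32 0 0 -15 0';python3 snap.py 24 wrist side top;  python3 mine.py wrist24;python3 calc.py 538.3 -251.7 274.4 -77.8
python3 - <<'E'
import sys;sys.path.insert(0,'.')
from h import *
im,_,_=load("side24");crop(im,270,240,420,400,"s24",4)
E
```

```text
clock: 30.1
eef_pos: [536.1, -252.0, 425.5]
tcp_rot: [-3.121, -0.004, -1.358]
contact_force: [-1.2, 0.1, -0.4]
opening: 0.32
mine 1640 z 124.7 x [-39.4  42. ] y [-7.  -1.7  4.2] slope -0.0007
b+ 1479 z 124.6 x [-40.7  41.1] y [47.5 52.5 57.8] slope -0.0003
b- 1612 z 124.7 x [-40.2  41.2] y [-63.7 -57.9 -52.3] slope 0.0
clk 30.25 pos [ 535.9 -251.9  423.5] rpy [-1.79e+02 -1.00e-01 -7.78e+01] open 0.318 F [-0.1  0.1  1.1] q [-0.44  0.28  1.69  0.01  1.15  0.91]
tx ty tz [1.000e-02 2.000e-02 1.491e+01] roll 0.00
```

View pics/s24.png

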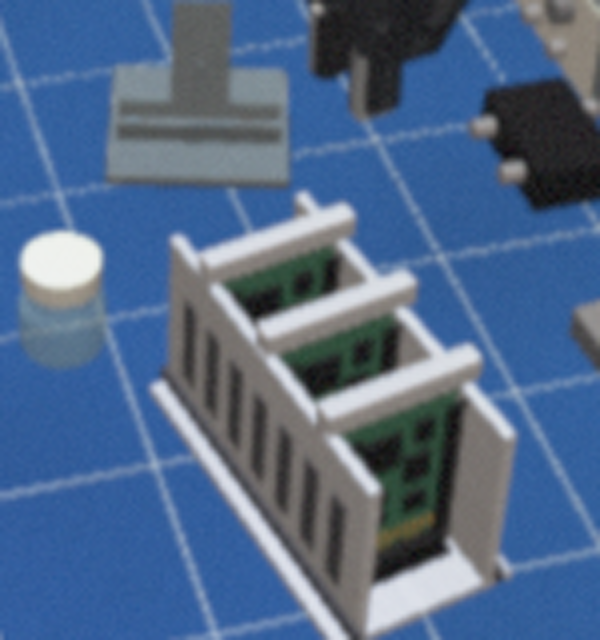

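View pics/wrist24.png

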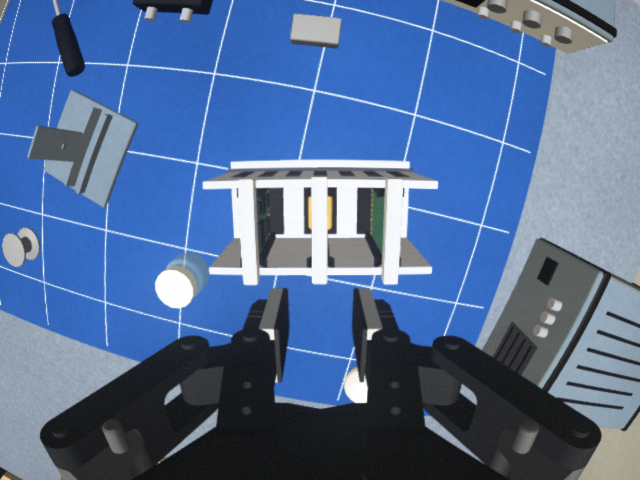

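View pics/top24.png

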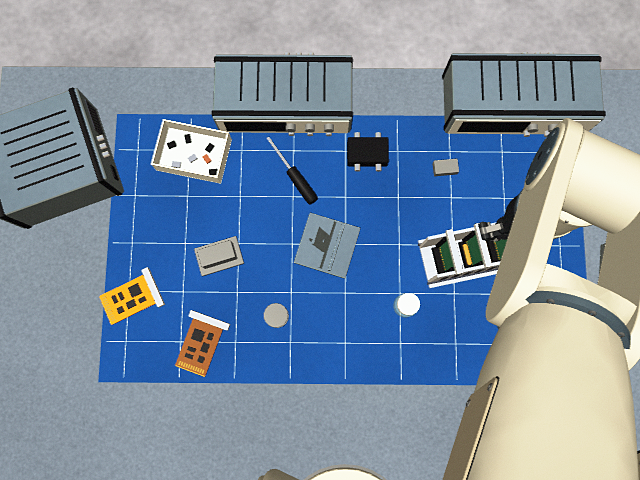

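```bash
python3 -c "
from rig import *
sign_off();print(sense()['clock'])"
```

```text
the job is handed in; nothing more can be done
the job is handed in; nothing more can be done
```

The card is in the free middle slot of the cage, pressed home and let go. I handed the job in at about 30 s of the 58 s allowed.

**Stand:** The tool can only point down, so I held the card by its long edges. I tipped it up against the stand's back plate and then its foot edge, set its connector edge in the gutter and let go. It leaned at 70° on the gutter floor with no force showing on the tool.

**Slot:** I took it again by the handle bar, slid it down the guides and pressed it in with about 10 N at the wrist. At the end the force rose while the height stayed the same, so it was on the connector floor.

**Last checks, after letting go and backing off:**
- **Seating:** the card's bar top measured 124.7 mm, the same as the two fitted cards, and level along its length.
- **Position:** it sits about 1 mm off the slot's middle across the card, and within 1 mm along its width.
- **Bystanders:** in the last top view the screwdriver, spool, junction box, jar and plug block look unmoved. I judged this by eye and did not measure it.

**Disagreement:** the cameras put the cage's middle 1–4 mm apart. For the fit I used only positions measured against each other in the wrist camera.

**Not checked:** I did not measure the card's lean across its thickness in the slot. I inferred it is upright from the guides and the level bar.

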